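# Clear and strip the star wheel of a jar feeder

### The arm

A 6-joint arm with a two-finger parallel gripper is mounted at the origin on the work surface. World frame = base frame: x ahead of the robot, y to its left, z up, the work surface at z = 0. Lengths are in m, angles in rad, forces in N, time in s.
With the tool pointing down it reaches from about 0.25 to 0.725 m from the base axis. Payload 4 kg.
Tool frame: the origin (TCP) lies at the very end of the fingers, on their centre line; the grasp point (between the pads) lies bot.grasp_offset behind it (bot.grasp_offset is the distance from the TCP to the grasp point, in m); z points along the fingers, y is the direction in which the jaws open and shut (so a half turn about z gives the same grasp; the last joint's range is limited). The gripper opens to 85 mm and grips with 20 to 120 N. Pads are 22 mm wide; open, the fingers measure 114 mm over their backs; the gripper's body (76 mm by 85 mm) begins 54 mm behind the grasp point. The pads swing forward as they close: fully open they stand 13 mm farther back than shut.
Start: joints at [-1.213, 0.241, 0.005, 1.335, 0, 1.571], TCP at [0.175, -0.468, 0.195] pointing down, gripper open.
Joint ranges: [-2.72, 2.72], [-1.05, 1.87], [-1.09, 1.28], [-1.99, 2.15], [-1.42, 1.44], [-3.14, 3.14]. Speed limits (rad/s): [2.79, 2.79, 3.14, 3.14, 3.14, 3.14].

### API

Orientations are given as a unit quaternion [x, y, z, w].
In Python, from workcell import bot gives the robot as it stands. The module is installed in compiled form; this text tells all that it offers.
- The arm moves only by the shell command python3 -m jog 'ROWS' [OPENING]. ROWS is JSON, a list that holds one entry, the list of rows, each a list of 6 numbers: the shift along the tool's x, y, z in m, then the turn, a rotation vector about the tool's x, y, z in degrees. In form: [[[dx, dy, dz, wx, wy, wz], ...]]. A call has 1 to 12 rows; each row shifts and turns the pose as measured when the row begins, along the tool's axes as they then stand; what a row does not reach is not made up. A row lasts 1/8 s, in which the tool goes at most 62.5 mm and 10.7 degrees, less where a joint would pass 70% of its speed; a pose out of reach is approached as far as the arm can. A call is refused whole if a number of a shift passes 0.0625 or a number of a turn 10.7, either way. A call with a gripper value outside its range is refused whole. OPENING is the finger opening in m, from 0 to 0.0854, set as the call begins (- or left out, the last holds). The fingers move at their own pace and stop on an object; the grip force is fixed at half the most. Time passes only in rows, so rows that do not move let the fingers close. It gives the time, the measured TCP pose, the force and the opening at its end, in the units of the state.
- bot.get_obs(): the state, without advancing time (a new reading comes with each control period).
- bot.camera(name): name is "scene" or "top" or "wrist"; returns a dict with "pixels" (400x640x3 uint8, red, green, blue), "fx", "fy", "cx", "cy" (pixels), "k1" (the pictures are not rectified: a ray, as slopes to the right and down, at radius r is drawn at 1 + k1 r^2 times it, then the intrinsics apply), "rvec" (rotation vector, rad) and "tvec" (3), from world to camera coordinates, as OpenCV has them. Camera axes: x right, y down, z forward; pixel columns grow to the right and rows downward; lengths in m; the calibration is good to about 2 mm. A picture is of the moment at which its call begins. There is no depth.
- bot.job_done(): hands the job in, once; it reports no verdict.
The state is a dict: "clock": time; "joint_pos": joint angles; "joint_vel": joint speeds; "tau": joint torques, N m; "eef_pos": TCP position; "tool_rot": TCP orientation; "ft_force": force on the tool from outside, world axes, zero at the start; "ft_torque": the same for the moment, N m; "grip_width": finger opening in m.
Only numpy, scipy, OpenCV 4.12 (cv2) and the standard library are available. Lean on these libraries where they do the work, as an engineer would, in place of code of your own. Each camera call takes 0.05 s, during which the arm holds its last target. There are 200 camera calls.

### The job

Clear down the jar feeder for cleaning: put the drive lever into the neutral notch with the white mark, stand all the glass jars left in the star wheel upright in the shipping carton, setting each down gently, and only then undo the knob in the middle of the star wheel all the way. Its thread may be ordinary or reverse and nothing shows which, so feel for the way it gives, without forcing it the wrong way. Then lift the star wheel off and lay it flat in the grey parts tray; leave the knob undone, the lever in neutral and the other things on the bench where they are.

Things in the scene. Friction and masses are not known exactly. Their poses are not given: they have to be found in the camera images.
- feeder: star-wheel jar feeder fixed on the bench: white housing, steel deck 60 mm above the bench, from -215 to +225 mm in its x and 135 mm to each side in its y. Origin: on the bench, on the star wheel's axis; the lever is at the -x end. Guide bars (tops 30 mm above the deck) run beside the wheel 118 mm from the axis; a second bare hub is at (170, 0) mm; a stop button 26 mm high is at (-180, -100) mm
- star_seat (a point): on the feeder, on the star wheel's axis: top of the round seat, 100 mm across, 10 mm above the deck, on which the star wheel rests round the hub (76 mm across). Hub and knob stand 62 mm above this point. Three lugs on the hub hold the wheel down until the knob is undone; then it lifts straight up
- star: star wheel: white plastic plate 160 mm across, 16 mm thick, 0.22 kg, loose; bore 84 mm, five open pockets 61 mm wide centred 78 mm from its axis at 0, 72, 144, 216, 288 degrees from its x axis. Between them five teeth (at 36, 108, .. degrees), 31 mm wide at 63 mm from the axis, can be pinched from above across their width. Origin: centre of its underside, z up
- lever (a joint): drive lever, swings level about lever_pivot: rad, positive anticlockwise from above. A sprung roller clicks it into three notches: near -0.4 (forward; it starts there), 0 (neutral, white mark), +0.4 (reverse). Ridges at -0.2 and 0.2 part them; crossing one takes about 5 to 8 N at the grip. Left within 0.12 of a notch it clicks in, with 0.05 play; stops at -0.46 and 0.46
- lever_grip (a point): upright black round grip of the lever, 24 mm across, 85 mm from the pivot. The point is 46 mm above the deck; the grip reaches from 28 mm (the lever's flat arm lies just under it) to 62 mm above the deck
- lever_pivot (a point): axis of the lever, at deck height, at (-160, 70) mm on the feeder
- neutral_mark (a point): where lever_grip stands when the lever is in the neutral notch (same height); the white painted mark is on the deck about 33 mm beyond it, away from the pivot
- carton: open shipping carton for the jars, 236 mm square outside, walls 4 mm thick and 42 mm high, floor 4 mm thick, flaps folded down outside. Fixed. Origin: centre of its underside, z up, x and y along its sides. It and parts_tray change sides from start to start
- parts_tray: shallow grey tray for machine parts, 230 mm square outside, walls 4 mm thick and 24 mm high, floor 4 mm thick. Fixed. Origin: centre of its underside, z up, x and y along its sides
- knob_a (a joint): turn of the knob of hub a (rad). 0 is tight; grows as it is undone, whichever way that turns, at about 0.15 N m, to a stop at 3.1. The wrong way it binds at 0: it gives only against the stiff wind-up of the spindle (see stem), and springs back. The knob does not rise. Undoing draws the lugs in; from 2.4 on the star wheel is free
- stem_a (a joint): wind-up of the spindle of hub a (rad), 0 when at rest; the whole knob turns with it. It goes negative, at 6 N m per rad, when the tight knob is turned the wrong way, and springs back. A trial of 0.2 rad does no harm; past -0.3 the knob is forced
- knob_a_grip (a point): knob of hub a: black bar 62 mm long, 16 mm wide along this point's x axis, from 19 mm below this point to 7 mm above, on a disc 66 mm across. Hubs a and b look alike and swap places: one carries the star wheel, the other is bare (its wheel is already off). They run contrary ways: one has an ordinary, one a reverse thread; it is not said which
- knob_b (a joint): turn of the knob of hub b (rad). 0 is tight; grows as it is undone, whichever way that turns, at about 0.15 N m, to a stop at 3.1. The wrong way it binds at 0: it gives only against the stiff wind-up of the spindle (see stem), and springs back. The knob does not rise. Undoing draws the lugs in; from 2.4 on the star wheel is free
- stem_b (a joint): wind-up of the spindle of hub b (rad), 0 when at rest; the whole knob turns with it. It goes negative, at 6 N m per rad, when the tight knob is turned the wrong way, and springs back. A trial of 0.2 rad does no harm; past -0.3 the knob is forced
- knob_b_grip (a point): knob of hub b: black bar 62 mm long, 16 mm wide along this point's x axis, from 19 mm below this point to 7 mm above, on a disc 66 mm across. Hubs a and b look alike and swap places: one carries the star wheel, the other is bare (its wheel is already off). They run contrary ways: one has an ordinary, one a reverse thread; it is not said which
- jar1: glass jar with screw cap, 56 mm across, 64 mm high, straight sided, 0.13 to 0.25 kg. Origin: centre of its underside, z up. Three to five jars are present; an absent one reads None. At the start each stands on the deck in a pocket of the star wheel
- jar2: glass jar with screw cap, 56 mm across, 64 mm high, straight sided, 0.13 to 0.25 kg. Origin: centre of its underside, z up. Three to five jars are present; an absent one reads None. At the start each stands on the deck in a pocket of the star wheel
- jar3: glass jar with screw cap, 56 mm across, 64 mm high, straight sided, 0.13 to 0.25 kg. Origin: centre of its underside, z up. Three to five jars are present; an absent one reads None. At the start each stands on the deck in a pocket of the star wheel
- jar4: glass jar with screw cap, 56 mm across, 64 mm high, straight sided, 0.13 to 0.25 kg. Origin: centre of its underside, z up. Three to five jars are present; an absent one reads None. At the start each stands on the deck in a pocket of the star wheel
- jar5: glass jar with screw cap, 56 mm across, 64 mm high, straight sided, 0.13 to 0.25 kg. Origin: centre of its underside, z up. Three to five jars are present; an absent one reads None. At the start each stands on the deck in a pocket of the star wheel
- water_bottle: bystander: upright water bottle, 64 mm across, 200 mm high; origin at the centre of its underside
- label_roll: bystander: roll of labels lying flat, 100 mm across, 40 mm high; origin at the centre of its underside

How it is judged:
By the outcome, as a careful person would: the job done as asked, in the order asked, and still so for the second after the job is handed in, with the robot touching nothing.
Of jar1, jar2, jar3, jar4, jar5 only 3 to 5 are there at a start; the rules pass over those that are not, and their reading is None.
At some moment in a run one of jar1, jar2, jar3, jar4, jar5 may be knocked a few centimetres aside while the robot is not near it.
It also fails if it takes over 210 s, if anything falls off the work surface, if the arm or the gripper's body presses on something with over 40 N, if the wrist force passes 120 N, or if a joint passes its speed limit or range.

## Working session

There is one attempt and no reset: what is moved stays moved. The work goes in short steps, Python scripts to look and compute and a shell command to move; the robot and the scene stay as the last step left them, time stands still between calls to the robot, and variables do not carry over. Pictures are saved under pics/ and viewed, on a budget of 14 in all, crops included, one or two more only if the job needs it, and the job is handed in when it is done.

```bash
mkdir -p pics; cat > h.py <<'E'
import numpy as np, cv2
from scipy.spatial.transform import Rotation as R
from workcell import bot
def cam(n):
    c=bot.camera(n); c['R']=R.from_rotvec(np.array(c['rvec'])).as_matrix(); c['t']=np.array(c['tvec']); return c
def ray(c,u,v):
    x,y=(u-c['cx'])/c['fx'],(v-c['cy'])/c['fy']; r=np.hypot(x,y); s=r
    for _ in range(20): s=r/(1+c['k1']*s*s)
    k=s/r if r else 1
    d=c['R'].T@np.array([x*k,y*k,1]); return -c['R'].T@c['t'], d/np.linalg.norm(d)
def onz(c,u,v,z):
    o,d=ray(c,u,v); return o+d*(z-o[2])/d[2]
def proj(c,p):
    q=c['R']@np.array(p)+c['t']; x,y=q[0]/q[2],q[1]/q[2]; k=1+c['k1']*(x*x+y*y)
    return np.array([c['fx']*x*k+c['cx'],c['fy']*y*k+c['cy']])
def meet(a,b):
    (o,d),(p,e)=a,b; s=np.linalg.lstsq(np.c_[d,-e],p-o,rcond=None)[0]
    A,B=o+d*s[0],p+e*s[1]; return (A+B)/2,np.linalg.norm(A-B)
def save(c,n): cv2.imwrite('pics/'+n,cv2.cvtColor(c['pixels'],cv2.COLOR_RGB2BGR))
def tool():
    s=bot.get_obs(); return np.array(s['eef_pos']),R.from_quat(s['tool_rot'])
def go(p,yaw=None):
    """shift in tool axes to world TCP p, and yaw turn in deg: yaw=world angle (deg) of tool y, mod 180"""
    e,r=tool(); M=r.as_matrix(); print('at',e.round(4),'shift',(M.T@(np.array(p)-e)).round(4),'dist',np.linalg.norm(np.array(p)-e).round(3))
    y=np.degrees(np.arctan2(M[1,1],M[0,1])); print('tool y at',y.round(1),'tilt z',M[:,2].round(3))
    if yaw is not None: print('turn wz', ((y-yaw+90)%180-90).round(1), 'j6',np.degrees(bot.get_obs()['joint_pos'][5]).round(1))
E
python3 - <<'E'
from h import *
for n in ('scene','top','wrist'):
    c=cam(n); save(c,n+'0.png'); print(n,c['fx'],c['k1'],(-c['R'].T@c['t']).round(3),c['R'].round(2).tolist())
s=bot.get_obs(); print(s, bot.grasp_offset)
E
```

```text
scene 515.6844751581142 -0.0794871087512606 [ 1.047 -0.762  0.785] [[0.86, 0.5, 0.0], [0.31, -0.53, -0.79], [-0.39, 0.68, -0.61]]
top 516.9366745053859 -0.028743755126203162 [ 0.395 -0.009  1.231] [[0.02, -1.0, -0.0], [-0.98, -0.02, -0.19], [0.19, 0.0, -0.98]]
wrist 288.5353396950314 0.008740178697194964 [ 0.247 -0.442  0.373] [[0.35, -0.94, -0.0], [-0.89, -0.34, 0.3], [-0.28, -0.1, -0.95]]
{'clock': 0.15, 'joint_pos': array([-1.21299309e+00,  2.41279663e-01,  4.04156277e-03,  1.33518389e+00,
       -6.45594319e-06,  1.57079811e+00]), 'joint_vel': array([-0.00041372, -0.00247579,  0.00229974, -0.00045608,  0.00094743,
       -0.00029813]), 'tau': array([ 4.83234726e-04, -3.72635221e+01,  2.52638358e+01,  1.22903506e-02,
       -1.80801004e-05, -5.26490851e-06]), 'eef_pos': array([ 0.17492159, -0.46784   ,  0.19420066]), 'tool_rot': array([ 9.84039575e-01,  1.77947897e-01, -1.47819292e-04, -7.99282362e-04]), 'ft_force': array([0.69226152, 0.27064205, 0.54286924]), 'ft_torque': array([0.02986914, 0.03179698, 0.0195613 ]), 'grip_width': 0.08563809455295626} 0.0187
```

View pics/top0.png

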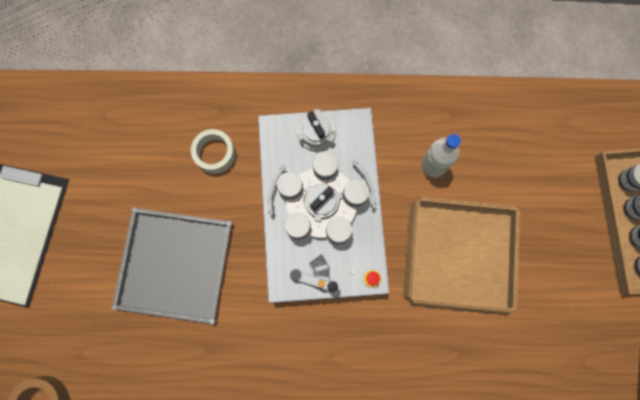

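View pics/scene0.png

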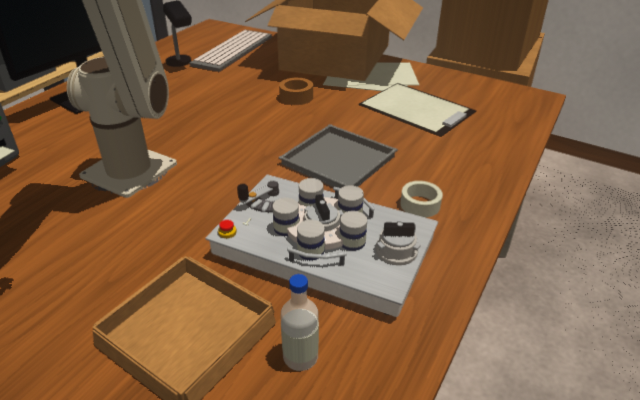

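The top view shows five jars around the wheel at (325,165), (290,184), (356,191), (298,226) and (340,229). The lever grip is at (333,287), its pivot at (296,275) and the stop button at (373,279). The carton is on the right at (463,256), and the tray is on the left at (174,265). In the scene view the lever grip is at (243,190).

```bash
python3 - <<'E'
from h import *
t=cam('top'); s=cam('scene')
# deck corners
C=[onz(t,u,v,.06)[:2] for u,v in ((260,116),(371,109),(387,294),(270,301))]
C=np.array(C); print('deck',C.round(3).tolist())
d=(C[0]+C[1]-C[2]-C[3]); yaw=np.arctan2(d[1],d[0]); ctr=C.mean(0); ax=np.array([np.cos(yaw),np.sin(yaw)])
print('yaw',np.degrees(yaw),'centre',ctr,'axis',ctr-ax*.005)
for n,a,b in (('grip',(333,286),(242,188)),('button',(373,278),(227,225)),('hubA',(322,199),(322,207)),('hubB',(316,124),(399,229)),
  ('cart1',(423,200),(188,262)),('cart2',(519,206),(272,317)),('trayFarL',(135,211),(395,153)),('trayNearL',(116,308),(334,128))):
    p,e=meet(ray(t,*a),ray(s,*b)); print(n,p.round(3),e.round(4))
for n,z,q in (('carton',.042,((421,199),(519,205),(515,312),(408,305))),('tray',.024,((135,210),(231,220),(213,322),(114,309)))):
    P=np.array([onz(t,u,v,z)[:2] for u,v in q]); print(n,P.mean(0).round(3),P.round(3).tolist())
g=cv2.cvtColor(t['pixels'],cv2.COLOR_RGB2GRAY)
for n,(u,v) in dict(j0=(325,165),j1=(290,184),j2=(356,191),j3=(298,226),j4=(340,229)).items(): print(n,onz(t,u,v,.124)[:2].round(3))
print('bottle',onz(t,453,141,.2).round(3))
E
```

```text
deck [[0.83, 0.141], [0.852, -0.124], [0.416, -0.159], [0.396, 0.102]]
yaw 4.889149774963895 centre [ 0.6237161  -0.00969472] axis [ 0.61873429 -0.01012086]
grip [ 0.431 -0.036  0.115] 0.0024
button [ 0.452 -0.124  0.079] 0.0045
hubA [ 0.621 -0.009  0.117] 0.0043
hubB [0.792 0.007 0.118] 0.0014
cart1 [ 0.57  -0.269  0.164] 0.123
cart2 [ 0.662 -0.382  0.166] 0.148
trayFarL [0.605 0.442 0.007] 0.0039
trayNearL [0.381 0.472 0.009] 0.0191
carton [ 0.51  -0.344] [[0.638, -0.242], [0.628, -0.473], [0.381, -0.451], [0.393, -0.208]]
tray [0.476 0.335] [[0.603, 0.435], [0.583, 0.204], [0.347, 0.234], [0.371, 0.465]]
j0 [ 0.694 -0.015]
j1 [0.65  0.061]
j2 [ 0.637 -0.084]
j3 [0.557 0.041]
j4 [ 0.552 -0.05 ]
bottle [ 0.73  -0.281  0.2  ]
```

```bash
python3 -m jog '[[[0,0,-0.02,0,0,-9.3],[0,0,-0.02,0,0,-9.3],[0,0,-0.02,0,0,-9.3],[0,0,-0.02,0,0,-9.3],[0,0,-0.02,0,0,-9.3],[0,0,-0.02,0,0,-9.3],[0,0,0,0,0,-9.3]]]' 0.085; python3 -c "
from h import *
go([.46,-.03,.31],5)"
```

```text
clock: 1.12
eef_pos: [0.1747, -0.4671, 0.3166]
tool_rot: [0.721, 0.693, 0.001, -0.002]
ft_force: [0.1, -0.5, 0.1]
grip_width: 0.0849
at [ 0.1747 -0.4671  0.3166] shift [0.4479 0.268  0.0082] dist 0.522
tool y at -2.2 tilt z [-0.002  0.005 -1.   ]
turn wz -7.2 j6 22.7
```

```bash
python3 -m jog '[[[0.05,0.03,0,0,0,0],[0.05,0.03,0,0,0,0],[0.05,0.03,0,0,0,0],[0.05,0.03,0,0,0,0],[0.05,0.03,0,0,0,0],[0.05,0.03,0,0,0,0],[0.05,0.03,0,0,0,0],[0.05,0.03,0,0,0,0],[0.04,0.03,0.01,0,0,-7.2],[0,0,0,0,0,0]]]'; python3 - <<'E'
from h import *
go([.431,-.036,.092],5)
c=cam('wrist'); save(c,'w1.png'); print(proj(c,[.431,-.036,.122]),proj(c,[.62,-.01,.132]))
E
```

```text
clock: 2.38
eef_pos: [0.4708, -0.0264, 0.3063]
tool_rot: [0.676, 0.737, 0.002, -0.001]
ft_force: [-0.6, -0.2, -0.9]
grip_width: 0.0852
at [ 0.4708 -0.0264  0.3063] shift [-0.007  -0.0406  0.2142] dist 0.218
tool y at 5.0 tilt z [ 0.     0.004 -1.   ]
turn wz 0.0 j6 81.6
[284.1836217  178.66502615] [436.2735663  172.94820206]
```

View pics/w1.png

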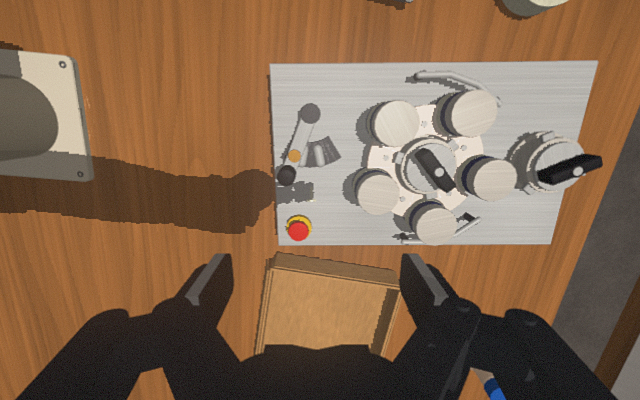

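The wrist view shows the lever grip at (286,175). The jar caps are at (395,122), (469,113), (489,178), (434,221) and (377,193), the knob bar runs from (418,154) to (450,189), and the button is at (298,230).

```bash
python3 - <<'E'
from h import *
w=cam('wrist'); t=cam('top'); s=cam('scene')
g=cv2.cvtColor(w['pixels'],cv2.COLOR_RGB2GRAY)
print('circ',cv2.HoughCircles(cv2.medianBlur(g,5),cv2.HOUGH_GRADIENT,1,25,param1=100,param2=16,minRadius=19,maxRadius=28))
for n,a,b in (('grip',(286,175),(333,287)),('jA',(395,122),(290,184)),('jB',(469,113),(325,165)) if 0 else ('jA',(395,122),(298,226)),('jB',(469,113),(290,184)),('jC',(489,178),(325,165)),('jD',(434,221),(356,191)),('jE',(377,193),(340,229)),('knob',(434,171),(322,199))):
    p,e=meet(ray(w,*a),ray(t,*b)); print(n,p.round(4),e.round(4), 'at .124',onz(w,*a,.124)[:2].round(4))
k=np.array([onz(w,u,v,.132)[:2] for u,v in((417,152),(452,190))]); print('knob',k.mean(0),np.degrees(np.arctan2(*(k[1]-k[0])[::-1])))
C=np.array([onz(w,u,v,.06)[:2] for u,v in ((270,65),(597,61),(551,244),(279,245))]);print(C.round(3).tolist(),C.mean(0))
print('grip top',onz(w,286,175,.122))
go([.431,-.036,.092],5)
E
```

```text
circ [[[397.5 122.5  23. ]
  [492.5 181.5  26.3]
  [416.5 167.5  23. ]
  [467.5 114.5  23. ]
  [427.5 220.5  24. ]
  [554.5 166.5  23. ]
  [377.5 192.5  25.1]
  [254.5 188.5  21.8]]]
grip [ 0.4295 -0.0374  0.0971] 0.0018 at .124 [ 0.4326 -0.032 ]
jA [ 0.6827  0.0607 -0.1859] 0.0846 at .124 [0.5605 0.0444]
jA [0.5561 0.0425 0.137 ] 0.0044 at .124 [0.5605 0.0444]
jB [0.6524 0.0621 0.1135] 0.0008 at .124 [0.6471 0.0621]
jC [ 0.6963 -0.0152  0.1169] 0.0001 at .124 [ 0.6919 -0.014 ]
jD [ 0.6412 -0.0846  0.107 ] 0.002 at .124 [ 0.634 -0.078]
jE [ 0.555  -0.0501  0.1087] 0.0016 at .124 [ 0.552  -0.0458]
knob [ 0.6159 -0.0096  0.1332] 0.0005 at .124 [ 0.62   -0.0109]
knob [ 0.61765143 -0.01001397] -39.33518097843645
[[0.398, 0.103], [0.833, 0.144], [0.86, -0.123], [0.422, -0.162]] [ 0.62815223 -0.00990913]
grip top [ 0.4324021  -0.03239048  0.122     ]
at [ 0.4694 -0.0299  0.3083] shift [-0.0037 -0.0395  0.2162] dist 0.22
tool y at 4.6 tilt z [ 0.003  0.004 -1.   ]
turn wz -0.4 j6 81.6
```

```bash
python3 -m jog '[[[-0.005,-0.038,0.03,0,0,0],[0,0,0.05,0,0,0],[0,0,0.05,0,0,0],[0,0,0.05,0,0,0],[0,0,0.034,0,0,0],[0,0,0,0,0,0]]]'; python3 -c "
from h import *
go([.431,-.036,.093],5); save(cam('wrist'),'w2.png')"
```

```text
clock: 3.32
eef_pos: [0.4315, -0.0464, 0.0939]
tool_rot: [0.685, 0.728, 0.005, 0.005]
ft_force: [-0.1, -0.9, 0.2]
grip_width: 0.0853
at [ 0.4315 -0.0464  0.0939] shift [0.0105 0.0001 0.0009] dist 0.01
tool y at 3.5 tilt z [ 0.015  0.001 -1.   ]
turn wz -1.5 j6 80.3
```

View pics/w2.png

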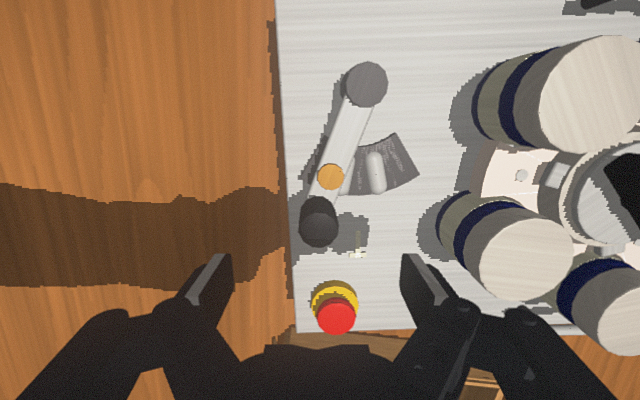

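The lever grip is at (318,222), between the fingers and about 10 mm ahead of the pads. The white mark is at (360,243).

```bash
python3 -m jog '[[[0.01,0,0,0,0,-1.5],[0.002,0,0,0,0,0]]]'; python3 -m jog '[[[0,0,0,0,0,0],[0,0,0,0,0,0],[0,0,0,0,0,0],[0,0,0,0,0,0],[0,0,0,0,0,0]]]' 0.0; python3 -c "
from h import *
go([.4615,-.039,.093],5)
w=cam('wrist');t=cam('top')
b=cv2.inRange(w['pixels'],(150,90,0),(255,200,70)); n,l,s,c=cv2.connectedComponentsWithStats(b); print(s[1:,4],c[1:])"
```

```text
clock: 3.62
eef_pos: [0.435, -0.035, 0.0991]
tool_rot: [0.676, 0.737, 0.008, 0.009]
ft_force: [0.1, -0.5, -1.1]
grip_width: 0.0852
clock: 4.25
eef_pos: [0.4368, -0.0346, 0.1013]
tool_rot: [0.675, 0.737, 0.01, 0.011]
ft_force: [0.6, 0.6, 0.2]
grip_width: 0.0002
at [ 0.4368 -0.0346  0.1013] shift [-0.0065  0.024   0.009 ] dist 0.026
tool y at 5.0 tilt z [ 0.03  -0.001 -1.   ]
turn wz 0.0 j6 80.4
[43921    24     1     1    12     8     1     2     5     1     1     1
     3     3     9     1     5     6     2     1    14    18   377     1
     1     2     1     1     1     3     2     1     1     1     5     5
     8     1     1     2     1     2     3     4     2     2     1     5
     1     1     1     1     1     1     1     1     1     2     1     1
     1     1     2     1     1     1     2     2     1     2     1     1
     2     1     1     1     1     1     1     1     2     1     1     2
     2     3     6     1     1     2     1    32     3     1     1     1
     1     1     2     1     1     1     1     4     3     1     1    20
     5     1     1     1     1     1     1    
[... 8291 characters left out ...]
0e+02]
 [2.64000000e+02 1.84500000e+02]
 [3.11000000e+02 1.85000000e+02]
 [2.69000000e+02 1.87000000e+02]
 [2.68000000e+02 1.89000000e+02]
 [2.71000000e+02 1.88500000e+02]
 [2.72500000e+02 2.43500000e+02]
 [9.03213936e+01 3.24109131e+02]
 [2.63000000e+02 2.76000000e+02]
 [2.43000000e+02 2.84000000e+02]
 [2.23377049e+02 3.37467213e+02]
 [5.35000000e+02 3.31000000e+02]
 [5.38000000e+02 3.31000000e+02]
 [5.80368815e+02 3.69014299e+02]
 [4.09835821e+02 3.38149254e+02]
 [3.14000000e+02 3.37000000e+02]
 [3.17000000e+02 3.38000000e+02]
 [3.19500000e+02 3.39000000e+02]
 [6.36160000e+02 3.92280000e+02]
 [6.39000000e+02 3.92000000e+02]
 [6.38333333e+02 3.97166667e+02]
 [6.31000000e+02 3.99000000e+02]]
```

```bash
python3 - <<'E'
from h import *
w=cam('wrist'); t=cam('top'); save(w,'w3.png')
cv2.imwrite('pics/w3.png',np.hstack([w['pixels'],cv2.resize(t['pixels'][220:320,250:410],None,fx=4,fy=4)[:400,:640]])[:, :1280, ::-1][:, ::2][::1] if 0 else cv2.resize(np.hstack([w['pixels'],cv2.resize(t['pixels'][230:310,270:398],(640,400))])[:,:,::-1],(800,250)))
E
```

```text
(no output)
```

View pics/w3.png

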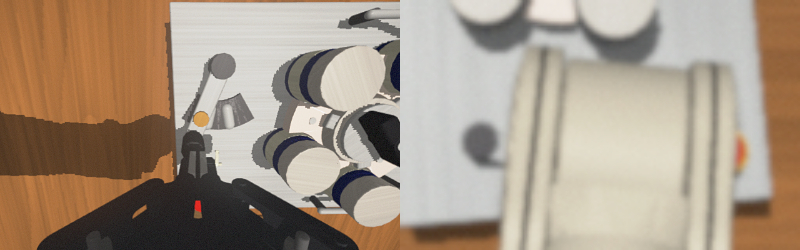

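```bash
python3 - <<'E'
from h import *
w=cam('wrist'); t=cam('top')
print(onz(w,310,216,.122), onz(w,322,190,.09),onz(w,354,106,.1))
print(tool()[0], proj(w,tool()[0]))
d=(w['pixels'].max(2)<70).astype(np.uint8); d[260:]=0; d[:, :290]=0;d[:,340:]=0
ys,xs=np.where(d); print(ys.min(), [ (y,xs[ys==y].min(),xs[ys==y].max()) for y in range(ys.min(),259,6) if (ys==y).any()])
go(tool()[0],5)
M=tool()[1].as_matrix(); print('level rot (tool, deg)', np.degrees(M.T@np.cross(M[:,2],[0,0,-1])))
E
```

```text
[ 0.43124858 -0.01714516  0.122     ] [ 0.43919345 -0.00954974  0.09      ] [0.4525612  0.04610604 0.1       ]
[ 0.43680618 -0.03466509  0.10132249] [315.80964815 230.21856823]
209 [(209, np.int64(307), np.int64(307)), (215, np.int64(296), np.int64(320)), (221, np.int64(293), np.int64(323)), (227, np.int64(292), np.int64(325)), (233, np.int64(291), np.int64(326)), (239, np.int64(290), np.int64(326)), (245, np.int64(291), np.int64(318)), (251, np.int64(294), np.int64(318)), (257, np.int64(290), np.int64(339))]
at [ 0.4368 -0.0347  0.1013] shift [0. 0. 0.] dist 0.0
tool y at 5.0 tilt z [ 0.03  -0.001 -1.   ]
turn wz 0.0 j6 80.4
level rot (tool, deg) [1.69801985e+00 1.90485985e-01 4.50035948e-20]
```

```bash
python3 - <<'E'
from h import *
w=cam('wrist'); print((-w['R'].T@w['t']).round(3), w['R'].round(2).tolist())
cv2.imwrite('pics/w4.png',cv2.resize(w['pixels'][160:310,220:420,::-1],(800,600),interpolation=cv2.INTER_CUBIC))
for y in (-.035,-.025,-.015): print(y,proj(w,[.432,y,.122]).round(),proj(w,[.432,y,.09]).round())
E
```

```text
[0.425 0.042 0.28 ] [[1.0, 0.09, 0.03], [0.07, -0.95, 0.3], [0.06, -0.3, -0.95]]
-0.035 [309. 244.] [308. 224.]
-0.025 [310. 228.] [310. 211.]
-0.015 [312. 213.] [311. 197.]
```

View pics/w4.png

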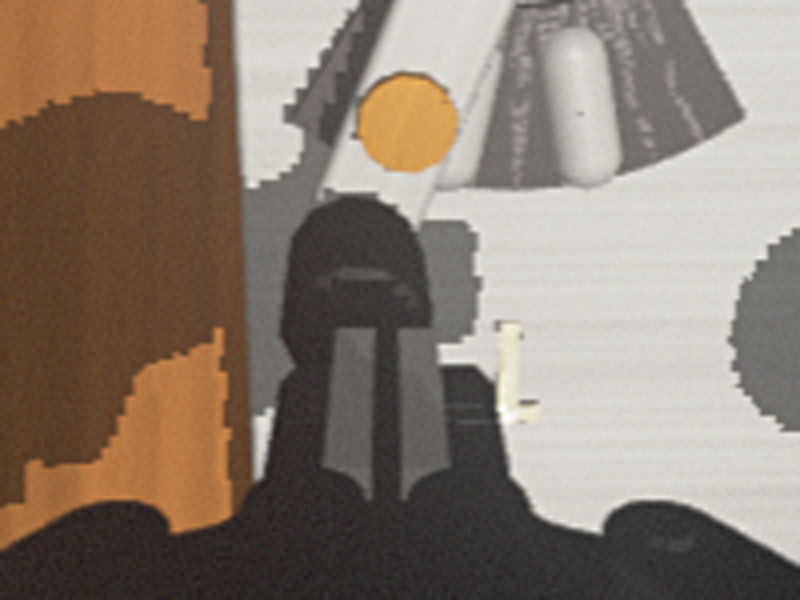

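```bash
python3 - <<'E'
from h import *
w=cam('wrist'); p,r=tool(); M=r.as_matrix()
Rc=w['R']@M; tc=w['R']@p+w['t']   # tool->cam
p2=np.array([.4315,-.0464,.0939]); M2=R.from_quat([.685,.728,.005,.005]).as_matrix()
c=dict(w); c['R']=Rc@M2.T; c['t']=tc-c['R']@p2
im=cv2.imread('pics/w2.png'); d=im[:,:,:].max(2)<75
for y in range(190,256,5): 
    xs=np.where(d[y,290:345])[0]; print(y, (xs.min()+290,xs.max()+290) if len(xs) else None, end=' ')
print()
for uv in ((318,222),(319,229)): print(onz(c,*uv,.122).round(4))
print('tool->cam',(-Rc.T@tc).round(4), 'TCP px',proj(c,p2), 'grasp px',proj(c,p2+[0,0,.019]))
E
python3 -m jog '[[[0,0,0,0,0,0],[0,0,0,1.7,0,0],[0,0,0,0,0,0]]]' 0.085; python3 -c "
from h import *
go(tool()[0],5);save(cam('wrist'),'w5.png')
a=cv2.imread('pics/w5.png')[170:290,190:430]; cv2.imwrite('pics/w5.png',cv2.resize(a,(800,400)))"
```

```text
190 None 195 None 200 (np.int64(307), np.int64(327)) 205 (np.int64(303), np.int64(331)) 210 (np.int64(301), np.int64(334)) 215 (np.int64(300), np.int64(335)) 220 (np.int64(299), np.int64(336)) 225 (np.int64(299), np.int64(337)) 230 (np.int64(299), np.int64(336)) 235 (np.int64(301), np.int64(335)) 240 (np.int64(303), np.int64(332)) 245 (np.int64(310), np.int64(325)) 250 None 255 None 
[ 0.4313 -0.0294  0.122 ]
[ 0.4322 -0.0336  0.122 ]
tool->cam [ 0.0763 -0.     -0.179 ] TCP px [315.75268753 230.16728622] grasp px [316.20137797 242.50130301]
clock: 5.03
eef_pos: [0.437, -0.0347, 0.1015]
tool_rot: [0.676, 0.737, -0.002, 0.001]
ft_force: [-0.1, -0.5, 0.6]
grip_width: 0.0546
at [ 0.437  -0.0347  0.1015] shift [0. 0. 0.] dist 0.0
tool y at 5.0 tilt z [-0.001 -0.003 -1.   ]
turn wz -0.0 j6 80.6
```

View pics/w5.png

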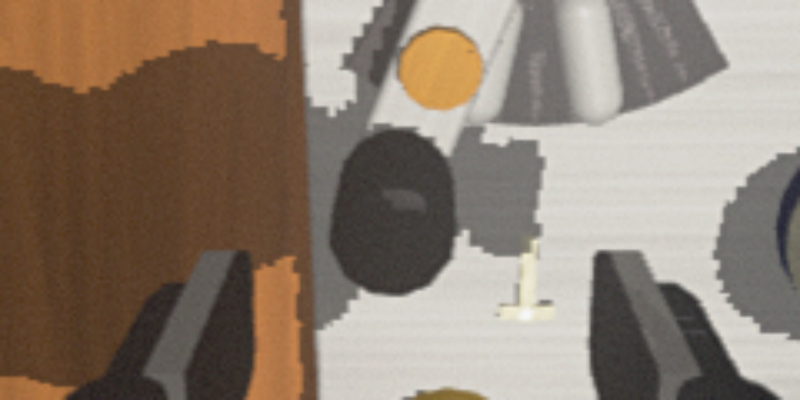

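With the gripper open, the grip top is centred near pixel (308,239) and the fingertips lie about at its level. The fingers drew over the grip when they shut, so they were too high. I'll go lower.

```bash
python3 -m jog '[[[0.004,-0.005,0.01,0,0,0],[0,0,0.01,0,0,0],[0,0,0,0,0,0]]]'; python3 -m jog '[[[0,0,0,0,0,0],[0,0,0,0,0,0],[0,0,0,0,0,0],[0,0,0,0,0,0]]]' 0.0; python3 -c "
from h import *
go([.4615,-.039,.08],5)
t=cam('top'); print(onz(t,333,287,.122),onz(t,333,286,.1))
"
```

```text
clock: 5.45
eef_pos: [0.4301, -0.0308, 0.0794]
tool_rot: [0.676, 0.737, -0.002, -0.0]
ft_force: [0.3, -0.5, 0.3]
grip_width: 0.0849
clock: 5.95
eef_pos: [0.4308, -0.0309, 0.08]
tool_rot: [0.676, 0.737, -0.002, 0.001]
ft_force: [-0.4, 0.1, 1.6]
grip_width: 0.0204
at [ 0.4308 -0.0309  0.08  ] shift [-0.0108  0.0299 -0.    ] dist 0.032
tool y at 5.0 tilt z [-0.002 -0.003 -1.   ]
turn wz 0.0 j6 81.1
[ 0.42798394 -0.03631736  0.122     ] [ 0.43077934 -0.0368398   0.1       ]
```

```bash
python3 -m jog '[[[0,0,0,0,0,0],[0,0,0,0,0,0]]]'; python3 -c "
from h import *
save(cam('wrist'),'w6.png')
a=cv2.imread('pics/w6.png')[140:290,190:430]; cv2.imwrite('pics/w6.png',cv2.resize(a,(800,500)))"
```

```text
clock: 6.25
eef_pos: [0.4307, -0.0308, 0.08]
tool_rot: [0.676, 0.737, -0.002, 0.001]
ft_force: [-0.5, 1.0, 1.7]
grip_width: 0.0206
```

View pics/w6.png

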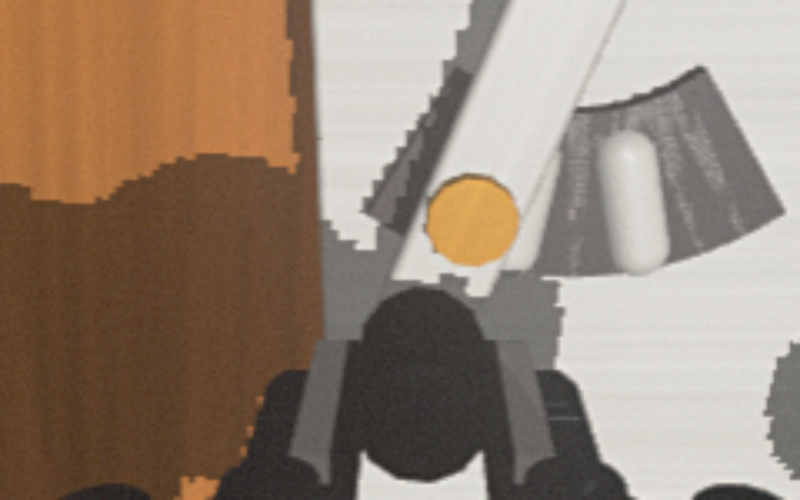

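The fingers now hold the grip firmly, around crop (425,400). I'll swing it along the arc to neutral.

```bash
python3 -m jog '[[[-0.0025,0.0075,0,0,0,0],[-0.002,0.0075,0,0,0,0],[-0.001,0.0075,0,0,0,0],[0,0.0075,0,0,0,0],[0,0,0,0,0,0]]]'; python3 -c "
from h import *
go([.4605,-.0338,.08],5)"
```

```text
clock: 6.92
eef_pos: [0.452, -0.0373, 0.0801]
tool_rot: [0.674, 0.738, -0.011, -0.004]
ft_force: [-3.4, 1.7, 3.8]
grip_width: 0.0199
at [ 0.452  -0.0373  0.0801] shift [ 0.0027  0.0088 -0.0001] dist 0.009
tool y at 5.2 tilt z [-0.021 -0.012 -1.   ]
turn wz 0.2 j6 80.7
```

```bash
python3 -m jog '[[[0.0015,0.005,0,0,0,0],[0.0015,0.005,0,0,0,0],[0,0,0,0,0,0]]]'; python3 -c "
from h import *
go([.4605,-.0338,.08],5)"
```

```text
clock: 7.3
eef_pos: [0.4627, -0.0401, 0.0802]
tool_rot: [0.676, 0.737, -0.016, 0.002]
ft_force: [5.0, 3.3, -4.6]
grip_width: 0.02
at [ 0.4627 -0.0401  0.0802] shift [ 0.0065 -0.0016  0.    ] dist 0.007
tool y at 4.9 tilt z [-0.019 -0.027 -0.999]
turn wz -0.1 j6 81.3
```

```bash
python3 -m jog '[[[0,0,0,0,0,0],[0,0,0,0,0,0],[0,0,0,0,0,0],[0,0,-0.02,0,0,0],[0,0,-0.03,0,0,0],[0,0,-0.05,0,0,0],[0,0,-0.06,0,0,0],[0,0,0,0,0,0]]]' 0.085; python3 - <<'E'
from h import *
cat=open('h.py').read()
w=cam('wrist'); save(w,'w7.png')
for z in (.122,.09): print(proj(w,[.4609,-.0389,z]).round(),end='')
M=tool()[1].as_matrix(); print('level rot', np.degrees(M.T@np.cross(M[:,2],[0,0,-1])).round(1))
go(tool()[0],5)
g=cv2.cvtColor(w['pixels'],cv2.COLOR_RGB2GRAY)
print(cv2.HoughCircles(cv2.medianBlur(g,5),cv2.HOUGH_GRADIENT,1,30,param1=100,param2=18,minRadius=24,maxRadius=40))
E
```

```text
clock: 8.3
eef_pos: [0.4639, -0.035, 0.2436]
tool_rot: [0.676, 0.737, -0.018, -0.0]
ft_force: [0.3, -1.1, -0.3]
grip_width: 0.085
[316. 186.][316. 179.]level rot [-1.8  1.3  0. ]
at [ 0.4623 -0.0349  0.241 ] shift [0. 0. 0.] dist 0.0
tool y at 5.0 tilt z [-0.029 -0.026 -0.999]
turn wz -0.0 j6 81.9
[[[465.5 166.5  38.3]
  [424.5 117.5  33.8]
  [533.5 186.5  32.7]
  [466.5 239.5  28.2]
  [515.5 108.5  36.1]
  [401.5 201.5  29.2]
  [592.5 158.5  33.8]
  [620.5 172.5  34.7]]]
```

View pics/w7.png

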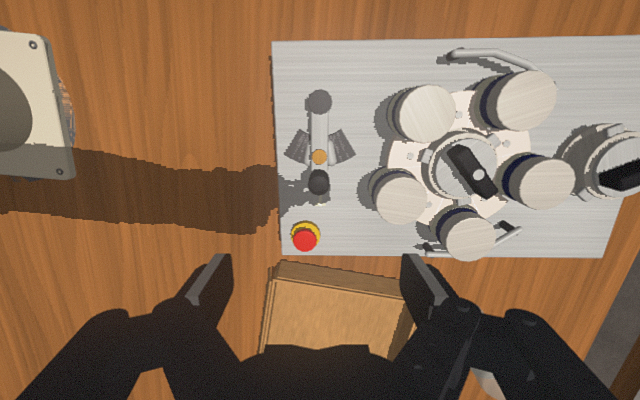

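The lever now stands straight at neutral, with its grip at (318,182). All five jars are still in the wheel. Next I'll measure the jars at z=0.124.

```bash
cat >> h.py <<'E'
def jars(c,z=.124,near=None,tol=.035):
    g=cv2.medianBlur(cv2.cvtColor(c['pixels'],cv2.COLOR_RGB2GRAY),5)
    o=-c['R'].T@c['t']; r=c['fx']*.028/(o[2]-z)
    h=cv2.HoughCircles(g,cv2.HOUGH_GRADIENT,1,20,param1=100,param2=14,minRadius=int(r*.85),maxRadius=int(r*1.2)+1)
    P=[(onz(c,u,v,z)[:2].round(4),(u,v,q)) for u,v,q in (h[0] if h is not None else [])]
    if near is not None: P=[p for p in P if np.linalg.norm(p[0]-near)<tol]
    return P
def level():
    M=tool()[1].as_matrix(); print('level rot', np.degrees(M.T@np.cross(M[:,2],[0,0,-1])).round(1))
E
python3 - <<'E'
from h import *
c=cam('wrist')
for p,q in jars(c): print(p,q)
for a in (-4,68,140,-76,-148): print(a,proj(c,[.62+.078*np.cos(np.radians(a)),-.009+.078*np.sin(np.radians(a)),.124]).round(), end=' ')
go([.554,-.050,.24],122)
E
```

```text
[ 0.5992 -0.0054] (np.float32(455.5), np.float32(168.5), np.float32(32.4))
[0.5633 0.0425] (np.float32(430.5), np.float32(116.5), np.float32(32.4))
[ 0.6941 -0.0187] (np.float32(544.5), np.float32(189.5), np.float32(32.4))
[ 0.6431 -0.0899] (np.float32(476.5), np.float32(246.5), np.float32(27.9))
[0.6406 0.0574] (np.float32(515.5), np.float32(107.5), np.float32(32.4))
[ 0.5515 -0.0401] (np.float32(402.5), np.float32(196.5), np.float32(28.0))
[ 0.6227 -0.0749] (np.float32(461.5), np.float32(232.5), np.float32(28.0))
[0.6171 0.0076] (np.float32(476.5), np.float32(157.5), np.float32(28.0))
[0.6229 0.0532] (np.float32(495.5), np.float32(110.5), np.float32(24.3))
[0.7675 0.0111] (np.float32(629.5), np.float32(167.5), np.float32(28.0))
[ 0.1431 -0.0012] (np.float32(6.5), np.float32(122.5), np.float32(28.0))
[ 0.5937 -0.1479] (np.float32(421.5), np.float32(286.5), np.float32(23.4))
-4 [550. 186.] 68 [527. 102.] 140 [427. 118.] -76 [474. 242.] -148 [403. 206.] at [ 0.4611 -0.0349  0.2391] shift [-0.0232  0.0911 -0.0035] dist 0.094
tool y at 5.0 tilt z [-0.033 -0.026 -0.999]
turn wz 63.0 j6 81.9
```

```bash
python3 -m jog '[[[-0.012,0.045,0,-1.8,1.3,0],[-0.011,0.045,0,0,0,0],[0,0,0,0,0,10.5],[0,0,0,0,0,10.5],[0,0,0,0,0,10.5],[0,0,0,0,0,10.5],[0,0,0,0,0,10.5],[0,0,0,0,0,10.5],[0,0,0,0,0,0],[0,0,0,0,0,0]]]'; python3 - <<'E'
from h import *
c=cam('wrist'); 
for p,q in jars(c,near=[.554,-.05]): print(p,q)
print(proj(c,[.554,-.05,.124])); save(c,'w8.png')
level(); go([.554,-.050,.088],122)
E
```

```text
clock: 9.65
eef_pos: [0.543, -0.0492, 0.2148]
tool_rot: [0.964, 0.265, -0.021, -0.008]
ft_force: [-0.6, 0.2, 0.1]
grip_width: 0.085
[ 0.5629 -0.042 ] (np.float32(322.5), np.float32(169.5), np.float32(27.3))
[324.79328409 181.54898517]
level rot [-1.5  2.1  0. ]
at [ 0.543  -0.0493  0.2148] shift [0.0136 0.0096 0.1262] dist 0.127
tool y at -59.3 tilt z [-0.044  0.004 -0.999]
turn wz -1.3 j6 144.1
```

View pics/w8.png

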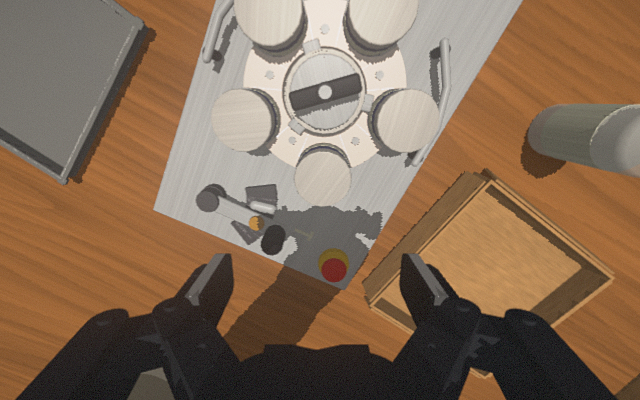

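Jar E's cap is at (322,178), against a prediction of (325,181), so it's within 3 mm. The carton opening runs from (485,180) to (610,278).

```bash
python3 -m jog '[[[0.0155,0.0096,0.02,-1.5,2.1,-1.3],[0,0,0.03,0,0,0],[0,0,0,0,0,0],[0,0,0,0,0,0]]]'; python3 - <<'E'
from h import *
c=cam('wrist'); 
for p,q in jars(c,near=[.554,-.05]): print(p,q)
print(proj(c,[.555,-.049,.124]))
level(); go([.555,-.049,.09],122)
E
```

```text
clock: 10.2
eef_pos: [0.5613, -0.0495, 0.1638]
tool_rot: [0.96, 0.279, 0.002, 0.0]
ft_force: [-0.0, -1.2, 1.0]
grip_width: 0.085
[ 0.5588 -0.0443] (np.float32(308.5), np.float32(210.5), np.float32(35.5))
[310.90741587 217.16153241]
level rot [ 0.1 -0.2  0. ]
at [ 0.5612 -0.0495  0.1637] shift [-0.0052 -0.0038  0.0736] dist 0.074
tool y at -57.6 tilt z [ 0.003  0.001 -1.   ]
turn wz 0.4 j6 142.5
```

```bash
python3 -m jog '[[[-0.004,-0.003,0.03,0,0,0],[0,0,0.03,0,0,0],[0,0,0.014,0,0,0],[0,0,0,0,0,0]]]'; python3 -m jog '[[[0,0,0,0,0,0],[0,0,0,0,0,0],[0,0,0,0,0,0],[0,0,0,0,0,0]]]' 0.03; python3 -c "
from h import *
level();go([.556,-.048,.09],122)"
```

```text
clock: 10.75
eef_pos: [0.561, -0.0495, 0.0938]
tool_rot: [0.96, 0.279, 0.007, 0.002]
ft_force: [0.3, -1.0, 0.6]
grip_width: 0.0848
clock: 11.25
eef_pos: [0.5639, -0.0497, 0.0977]
tool_rot: [0.96, 0.279, 0.01, 0.003]
ft_force: [-0.4, -0.9, 0.9]
grip_width: 0.03
level rot [ 0.7 -1.   0. ]
at [ 0.5639 -0.0497  0.0977] shift [-0.0058 -0.0058  0.0075] dist 0.011
tool y at -57.5 tilt z [ 0.02  -0.001 -1.   ]
turn wz 0.5 j6 142.5
```

```bash
python3 -m jog '[[[0,0,-0.005,0.7,-1,0],[0,0,0,0,0,0],[0,0,0,0,0,0]]]' 0.085; python3 -c "
from h import *
level();go([.556,-.048,.075],122)"
```

```text
clock: 11.62
eef_pos: [0.5637, -0.0497, 0.103]
tool_rot: [0.96, 0.28, -0.0, -0.0]
ft_force: [0.3, -0.3, -0.8]
grip_width: 0.0824
level rot [-0.  0.  0.]
at [ 0.5637 -0.0497  0.103 ] shift [-0.0055 -0.0056  0.028 ] dist 0.029
tool y at -57.5 tilt z [-0.001  0.    -1.   ]
turn wz 0.5 j6 142.5
```

```bash
python3 -m jog '[[[-0.0055,-0.0056,0.007,0,0,0],[0,0,0.01,0,0,0],[0,0,0.01,0,0,0],[0,0,0,0,0,0]]]'; python3 -c "
from h import *
level();go([.556,-.048,.072],122)
w=cam('wrist'); a=w['pixels'][120:300,180:460,::-1]; cv2.imwrite('pics/w9.png',cv2.resize(a,(560,360)))"
```

```text
clock: 12.12
eef_pos: [0.5538, -0.0477, 0.0729]
tool_rot: [0.96, 0.28, -0.001, -0.001]
ft_force: [-0.3, -0.5, 0.5]
grip_width: 0.0854
level rot [-0.1  0.1  0. ]
at [ 0.5538 -0.0477  0.0729] shift [0.0017 0.0015 0.0009] dist 0.002
tool y at -57.5 tilt z [-0.003  0.    -1.   ]
turn wz 0.5 j6 142.6
```

View pics/w9.png

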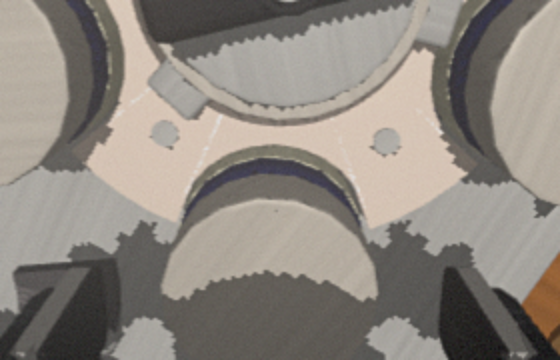

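Jar E's cap is centred near full-frame pixel (315,270), between the pads. The apparent pad opening of about 1.9 px/mm puts the open tips at cap-top height, so the real tips are about 37–50 mm above the reported TCP. I'll go about 12 mm lower.

```bash
python3 -m jog '[[[0.001,0.001,0.006,0,0,0],[0,0,0.006,0,0,0],[0,0,0,0,0,0]]]'; python3 -m jog '[[[0,0,0,0,0,0],[0,0,0,0,0,0],[0,0,0,0,0,0],[0,0,0,0,0,0]]]' 0.03; python3 -c "
from h import *
level();go([.556,-.048,.062],122)"
```

```text
clock: 12.55
eef_pos: [0.5564, -0.0481, 0.0609]
tool_rot: [0.96, 0.279, -0.001, -0.0]
ft_force: [-0.3, 0.7, -0.2]
grip_width: 0.0853
clock: 13.05
eef_pos: [0.5565, -0.0477, 0.0616]
tool_rot: [0.96, 0.28, -0.0, -0.001]
ft_force: [-0.6, 0.3, -0.9]
grip_width: 0.0538
level rot [-0.1  0.  -0. ]
at [ 0.5565 -0.0477  0.0616] shift [-0.0006 -0.     -0.0004] dist 0.001
tool y at -57.5 tilt z [-0.001  0.001 -1.   ]
turn wz 0.5 j6 142.6
```

Gripped. Next I'll lift.

```bash
python3 -m jog '[[[0,0,-0.02,0,0,0],[0,0,-0.035,0,0,0],[0,0,-0.045,0,0,0],[0,0,-0.045,0,0,0],[0,0,0,0,0,0]]]'; python3 -c "
from h import *
level();go([.5705,-.415,.16],None)"
```

```text
clock: 13.68
eef_pos: [0.5549, -0.048, 0.2076]
tool_rot: [0.96, 0.279, -0.003, -0.002]
ft_force: [-0.2, 0.4, -2.8]
grip_width: 0.0543
level rot [-0.3  0.3  0. ]
at [ 0.5549 -0.048   0.2076] shift [-0.1836  0.3182  0.047 ] dist 0.37
tool y at -57.5 tilt z [-0.007  0.001 -1.   ]
```

```bash
python3 -m jog '[[[-0.021,0.036,0,0,0,0],[-0.023,0.04,0,0,0,0],[-0.023,0.04,0,0,0,0],[-0.023,0.04,0,0,0,0],[-0.023,0.04,0,0,0,0],[-0.023,0.04,0.01,0,0,0],[-0.023,0.04,0.01,0,0,0],[-0.023,0.04,0.01,0,0,0],[0,0,0.01,0,0,0],[0,0,0,0,0,0]]]'; python3 - <<'E'
from h import *
level();go([.5705,-.415,.08])
w=cam('wrist'); save(w,'w10.png')
for x,y in ((1,1),(1,-1),(-1,-1),(-1,1)):
    r=R.from_euler('z',-4.6,degrees=True).apply([.118*x,.118*y,.042]); print(x,y,proj(w,r+[.51,-.344,0]).round())
E
```

```text
clock: 14.92
eef_pos: [0.5647, -0.4189, 0.1433]
tool_rot: [0.96, 0.281, -0.013, -0.012]
ft_force: [-0.2, 0.1, -1.9]
grip_width: 0.054
level rot [-1.7  1.  -0. ]
at [ 0.5647 -0.4189  0.1433] shift [0.0082 0.0018 0.0631] dist 0.064
tool y at -57.4 tilt z [-0.031  0.016 -0.999]
1 1 [182.   4.]
1 -1 [393. 173.]
-1 -1 [260. 326.]
-1 1 [ 74. 213.]
```

View pics/w10.png

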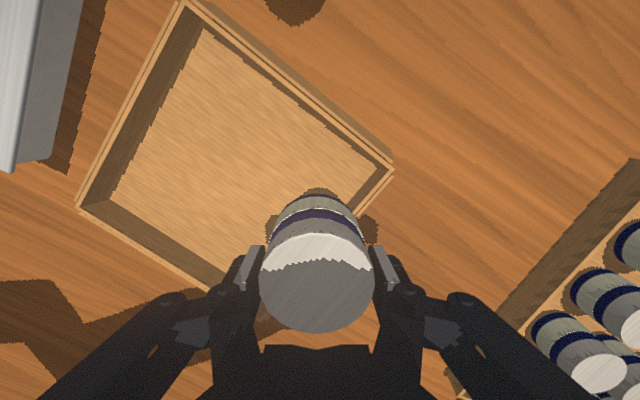

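The carton rim corners are at (185,3), (393,170) and (78,205). They match the predictions within a few pixels, so the carton pose is good. The jar is held upright above corner S1.

```bash
python3 -m jog '[[[0.008,0.002,0.02,-1.7,1.0,0],[0,0,0.03,0,0,0],[0,0,0.03,0,0,0],[0,0,0,0,0,0],[0,0,0,0,0,0]]]'; python3 -c "
from h import *
level();go([.5705,-.415,.006])"
```

```text
clock: 15.6
eef_pos: [0.5758, -0.4109, 0.0677]
tool_rot: [0.959, 0.285, 0.002, 0.003]
ft_force: [0.8, 0.3, -2.3]
grip_width: 0.0539
level rot [ 0.4 -0.2  0. ]
at [ 0.5758 -0.4109  0.0677] shift [-0.0068  0.0001  0.0617] dist 0.062
tool y at -56.9 tilt z [ 0.006 -0.005 -1.   ]
```

```bash
python3 -m jog '[[[-0.006,0,0.02,0.4,-0.2,0],[0,0,0.02,0,0,0],[0,0,0.01,0,0,0],[0,0,0.003,0,0,0],[0,0,0,0,0,0]]]'; python3 -c "
from h import *
level();go([.5705,-.415,.006])"
```

```text
clock: 16.23
eef_pos: [0.5725, -0.4165, 0.0162]
tool_rot: [0.959, 0.285, 0.001, 0.003]
ft_force: [0.3, -0.1, -2.6]
grip_width: 0.0543
level rot [ 0.4 -0.  -0. ]
at [ 0.5725 -0.4165  0.0162] shift [-0.0009 -0.0024  0.0102] dist 0.01
tool y at -56.9 tilt z [ 0.004 -0.005 -1.   ]
```

```bash
python3 -m jog '[[[0,0,0.004,0.4,0,0],[0,0,0.003,0,0,0],[0,0,0.002,0,0,0],[0,0,0,0,0,0]]]'; python3 -c "
from h import *
level();go([.5705,-.415,.006])"
```

```text
clock: 16.73
eef_pos: [0.5735, -0.4174, 0.0082]
tool_rot: [0.959, 0.285, 0.001, 0.001]
ft_force: [-0.4, -0.7, -1.2]
grip_width: 0.0545
level rot [ 0.1 -0.1 -0. ]
at [ 0.5735 -0.4174  0.0082] shift [-0.0012 -0.0036  0.0022] dist 0.004
tool y at -56.9 tilt z [ 0.002 -0.    -1.   ]
```

```bash
python3 -m jog '[[[0,0,0.0015,0,0,0],[0,0,0.0015,0,0,0],[0,0,0,0,0,0]]]'; python3 -m jog '[[[0,0,0.001,0,0,0],[0,0,0.001,0,0,0]]]'
```

```text
clock: 17.1
eef_pos: [0.5739, -0.4174, 0.0058]
tool_rot: [0.959, 0.285, 0.001, 0.001]
ft_force: [-0.5, 0.1, -2.1]
grip_width: 0.0543
clock: 17.35
eef_pos: [0.574, -0.4174, 0.0057]
tool_rot: [0.959, 0.285, 0.002, 0.001]
ft_force: [-2.7, 1.4, 5.2]
grip_width: 0.0545
```

```bash
python3 -m jog '[[[0,0,0,0,0,0],[0,0,0,0,0,0],[0,0,-0.01,0,0,0],[0,0,-0.03,0,0,0],[0,0,-0.05,0,0,0],[0,0,-0.05,0,0,0],[0,0,-0.05,0,0,0],[0,0,0,0,0,0]]]' 0.07; python3 -c "
from h import *
level();go([.639,-.085,.21],14)"
```

```text
clock: 18.35
eef_pos: [0.574, -0.4179, 0.2036]
tool_rot: [0.959, 0.285, 0.003, 0.003]
ft_force: [0.2, -0.2, -0.5]
grip_width: 0.0703
level rot [ 0.4 -0.2 -0. ]
at [ 0.574  -0.4179  0.2036] shift [ 0.2364 -0.2433 -0.0073] dist 0.339
tool y at -56.9 tilt z [ 0.007 -0.004 -1.   ]
turn wz -70.9 j6 110.8
```

```bash
python3 -m jog '[[[0.036,-0.037,0,0,0,0],[0.04,-0.041,0,0,0,0],[0.04,-0.041,0,0,0,0],[0.04,-0.041,0,0,0,0],[0.04,-0.041,0,0,0,0],[0.04,-0.041,0,0,0,0]]]' 0.085; python3 -m jog '[[[0,0,0,0,0,-10.2],[0,0,0,0,0,-10.2],[0,0,0,0,0,-10.2],[0,0,0,0,0,-10.2],[0,0,0,0,0,-10.2],[0,0,0,0,0,-10.2],[0,0,0,0,0,-10.2],[0,0,0,0,0,0]]]'; python3 - <<'E'
from h import *
c=cam('wrist'); 
for p,q in jars(c,near=[.639,-.085],tol=.06): print(p,q)
print(proj(c,[.639,-.085,.124])); save(c,'w11.png')
level(); go([.639,-.085,.12],14)
E
```

```text
clock: 19.1
eef_pos: [0.6407, -0.0831, 0.2004]
tool_rot: [0.96, 0.28, 0.003, 0.004]
ft_force: [0.2, -1.0, 0.4]
grip_width: 0.0849
clock: 20.1
eef_pos: [0.6392, -0.0752, 0.1962]
tool_rot: [0.597, 0.802, -0.001, 0.002]
ft_force: [-0.4, -0.0, 0.1]
grip_width: 0.0853
[ 0.6348 -0.0805] (np.float32(309.5), np.float32(202.5), np.float32(32.9))
[312.50057032 208.25472834]
level rot [0.  0.2 0. ]
at [ 0.6392 -0.0751  0.1961] shift [-0.0091 -0.003   0.0762] dist 0.077
tool y at 16.6 tilt z [ 0.001 -0.004 -1.   ]
turn wz 2.6 j6 66.8
```

View pics/w11.png

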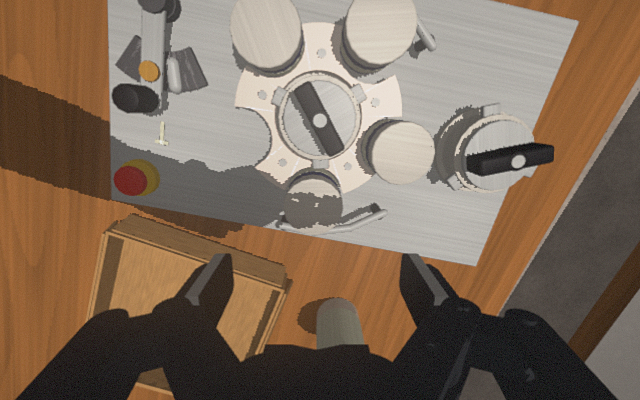

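Jar D's cap is at (315,205), as predicted. The water bottle shows at (338,310), and I'll check its position before travelling.

```bash
python3 -m jog '[[[-0.007,-0.003,0.04,0,0,2.6],[0,0,0.04,0,0,0],[0,0,0.03,0,0,0],[0,0,0.015,0,0,0],[0,0,0,0,0,0]]]'; python3 - <<'E'
from h import *
t=cam('top');s=cam('scene')
m=cv2.inRange(cv2.cvtColor(s['pixels'],cv2.COLOR_RGB2HSV),(105,150,80),(130,255,255)); n,l,st,ce=cv2.connectedComponentsWithStats(m); k=1+st[1:,4].argmax(); print(ce[k],st[k,4])
print('bottle cap',meet(ray(t,453,141),ray(s,298,284)), onz(s,300,362,0),onz(t,437,165,.0))
level(); go([.638,-.083,.062],14)
E
```

```text
clock: 20.78
eef_pos: [0.6396, -0.0836, 0.0688]
tool_rot: [0.621, 0.784, -0.0, 0.003]
ft_force: [-0.2, 0.2, -0.2]
grip_width: 0.0854
[298.71485944 282.4497992 ] 249
bottle cap (array([ 0.73443057, -0.28287911,  0.18958379]), np.float64(0.0019070243945640262)) [ 0.74124383 -0.29250798  0.        ] [ 0.73282292 -0.29191005  0.        ]
level rot [ 0.4  0.4 -0. ]
at [ 0.6411 -0.0838  0.0708] shift [ 0.0015 -0.0029  0.0088] dist 0.009
tool y at 13.3 tilt z [ 0.008 -0.005 -1.   ]
turn wz -0.7 j6 69.4
```

```bash
python3 -m jog '[[[0.001,-0.002,0.009,0.4,0.4,0],[0,0,0,0,0,0]]]'; python3 -m jog '[[[0,0,0,0,0,0],[0,0,0,0,0,0],[0,0,0,0,0,0],[0,0,0,0,0,0]]]' 0.03; python3 -m jog '[[[0,0,-0.02,0,0,0],[0,0,-0.035,0,0,0],[0,0,-0.045,0,0,0],[0,0,-0.045,0,0,0],[0,0,0,0,0,0]]]';  python3 -c "
from h import *
level();go([.439,-.4045,.15])"
```

```text
clock: 21.12
eef_pos: [0.6407, -0.0835, 0.064]
tool_rot: [0.621, 0.784, 0.001, 0.002]
ft_force: [-0.2, 0.6, 0.2]
grip_width: 0.0849
clock: 21.62
eef_pos: [0.6416, -0.0837, 0.0658]
tool_rot: [0.621, 0.784, 0.002, 0.003]
ft_force: [0.2, -0.1, -1.7]
grip_width: 0.0543
clock: 22.25
eef_pos: [0.6389, -0.0834, 0.2111]
tool_rot: [0.621, 0.784, -0.0, -0.0]
ft_force: [0.6, 0.4, -1.3]
grip_width: 0.0544
level rot [-0. -0.  0.]
at [ 0.6389 -0.0834  0.2111] shift [-0.2669 -0.2679  0.0612] dist 0.383
tool y at 13.2 tilt z [-0.001  0.    -1.   ]
```

```bash
python3 -m jog '[[[-0.036,-0.036,0,0,0,0],[-0.038,-0.038,0,0,0,0],[-0.038,-0.038,0,0,0,0],[-0.038,-0.038,0,0,0,0],[-0.038,-0.038,0.01,0,0,0],[-0.038,-0.038,0.01,0,0,0],[-0.038,-0.038,0.01,0,0,0],[0,0,0.02,0,0,0],[0,0,0,0,0,0],[0,0,0,0,0,0]]]'; python3 -c "
from h import *
level();go([.439,-.4045,.03])"
```

```text
clock: 23.5
eef_pos: [0.4315, -0.4062, 0.1454]
tool_rot: [0.62, 0.785, -0.001, -0.01]
ft_force: [0.2, -0.4, -1.2]
grip_width: 0.0539
level rot [-0.8 -0.8 -0. ]
at [ 0.4315 -0.4062  0.1454] shift [-0.0018  0.0093  0.1153] dist 0.116
tool y at 13.4 tilt z [-0.017  0.011 -1.   ]
```

```bash
python3 -m jog '[[[-0.002,0.008,0.03,-0.8,-0.8,0],[0,0,0.035,0,0,0],[0,0,0.035,0,0,0],[0,0,0.01,0,0,0],[0,0,0,0,0,0]]]'; python3 -c "
from h import *
level();go([.439,-.4045,.0098])"
```

```text
clock: 24.12
eef_pos: [0.4459, -0.405, 0.0378]
tool_rot: [0.617, 0.787, 0.0, 0.005]
ft_force: [0.1, -0.2, -2.1]
grip_width: 0.0542
level rot [0.3 0.4 0. ]
at [ 0.4459 -0.405   0.0378] shift [ 0.0024 -0.0067  0.028 ] dist 0.029
tool y at 13.8 tilt z [ 0.007 -0.006 -1.   ]
```

```bash
python3 -m jog '[[[0.002,-0.005,0.012,0.3,0.4,0],[0,0,0.009,0,0,0],[0,0,0.003,0,0,0],[0,0,0,0,0,0]]]'; python3 -m jog '[[[0,0,0.002,0,0,0],[0,0,0.0015,0,0,0]]]'
```

```text
clock: 24.62
eef_pos: [0.4427, -0.4062, 0.0161]
tool_rot: [0.617, 0.787, -0.0, 0.003]
ft_force: [0.2, 0.1, -1.2]
grip_width: 0.0543
clock: 24.88
eef_pos: [0.443, -0.4067, 0.0131]
tool_rot: [0.617, 0.787, -0.0, 0.004]
ft_force: [0.4, -0.7, -1.6]
grip_width: 0.0542
```

```bash
python3 -m jog '[[[0,0,0.0015,0,0,0],[0,0,0.001,0,0,0],[0,0,0,0,0,0]]]'; python3 -m jog '[[[0,0,0.0012,0,0,0],[0,0,0,0,0,0]]]'; python3 -m jog '[[[0,0,0.0012,0,0,0],[0,0,0,0,0,0]]]';python3 -c "
from h import *
level()"
```

```text
clock: 25.25
eef_pos: [0.4431, -0.4068, 0.0104]
tool_rot: [0.617, 0.787, -0.0, 0.004]
ft_force: [0.4, 0.2, -1.9]
grip_width: 0.0538
clock: 25.5
eef_pos: [0.4433, -0.4071, 0.0096]
tool_rot: [0.617, 0.787, -0.0, 0.004]
ft_force: [0.2, 1.2, -2.1]
grip_width: 0.0545
clock: 25.75
eef_pos: [0.4434, -0.4072, 0.0096]
tool_rot: [0.617, 0.787, -0.0, 0.005]
ft_force: [-0.9, 0.8, -1.2]
grip_width: 0.0543
level rot [0.3 0.5 0. ]
```

```bash
python3 -m jog '[[[0,0,0,0,0,0],[0,0,0,0,0,0],[0,0,-0.01,0,0,0],[0,0,-0.03,0,0,0],[0,0,-0.05,0,0,0],[0,0,-0.06,0,0,0],[0,0,-0.06,0,0,0],[0,0,0,0,0,0]]]' 0.07; python3 -c "
from h import *
level();go([.698,-.0144,.21],86)
w=cam('wrist'); save(w,'w12.png')"
```

```text
clock: 26.75
eef_pos: [0.4421, -0.406, 0.2288]
tool_rot: [0.617, 0.787, -0.0, 0.006]
ft_force: [-0.2, -0.3, 0.1]
grip_width: 0.0697
level rot [ 0.4  0.6 -0. ]
at [ 0.4421 -0.406   0.2288] shift [0.3193 0.3419 0.0179] dist 0.468
tool y at 13.8 tilt z [ 0.009 -0.008 -1.   ]
turn wz -72.2 j6 33.6
```

```bash
python3 -m jog '[[[0.034,0.036,0,0.4,0.6,0],[0.036,0.038,0,0,0,0],[0.036,0.038,0,0,0,0],[0.036,0.038,0,0,0,0],[0.036,0.038,0,0,0,0],[0.036,0.038,0,0,0,0],[0.036,0.038,0,0,0,0],[0.036,0.038,0,0,0,0],[0.034,0.038,0,0,0,0]]]' 0.085; python3 -m jog '[[[0,0,0,0,0,-10.3],[0,0,0,0,0,-10.3],[0,0,0,0,0,-10.3],[0,0,0,0,0,-10.3],[0,0,0,0,0,-10.3],[0,0,0,0,0,-10.3],[0,0,0,0,0,-10.3],[0,0,0,0,0,0]]]'; python3 - <<'E'
from h import *
c=cam('wrist'); 
for p,q in jars(c,near=[.698,-.0144],tol=.05): print(p,q)
print(proj(c,[.698,-.0144,.124])); save(c,'w13.png')
level(); go([.698,-.0144,.12],86)
E
```

```text
clock: 27.92
eef_pos: [0.6947, -0.0046, 0.2102]
tool_rot: [0.621, 0.784, -0.005, -0.014]
ft_force: [1.0, -1.1, -0.1]
grip_width: 0.0849
clock: 28.92
eef_pos: [0.6888, 0.0022, 0.1894]
tool_rot: [0.018, 0.999, 0.004, -0.03]
ft_force: [-0.0, -0.5, 0.0]
grip_width: 0.085
[ 0.6996 -0.0146] (np.float32(297.5), np.float32(217.5), np.float32(29.3))
[297.59220328 215.74737607]
level rot [ 0.4 -3.5  0. ]
at [0.6887 0.0022 0.1892] shift [-0.0141 -0.0168  0.0684] dist 0.072
tool y at 87.9 tilt z [-0.061  0.01  -0.998]
turn wz 1.9 j6 2.0
```

```bash
python3 -m jog '[[[-0.012,-0.0165,0.0,0.4,-3.5,1.9],[0,0,0.02,0,0,0],[0,0,0.03,0,0,0],[0,0,0,0,0,0],[0,0,0,0,0,0]]]'; python3 - <<'E'
from h import *
c=cam('wrist'); 
for p,q in jars(c,near=[.698,-.0144],tol=.03): print(p,q)
print(proj(c,[.698,-.0144,.124]))
level(); go([.698,-.0144,.062],86)
E
```

```text
clock: 29.6
eef_pos: [0.6995, -0.0152, 0.1356]
tool_rot: [0.041, 0.999, -0.0, -0.001]
ft_force: [-0.6, -0.2, 0.6]
grip_width: 0.0848
[ 0.6964 -0.0149] (np.float32(316.5), np.float32(219.5), np.float32(38.3))
[317.32260158 221.51526417]
level rot [-0.  -0.1 -0. ]
at [ 0.6994 -0.0152  0.1353] shift [0.0013 0.0007 0.0733] dist 0.073
tool y at 85.3 tilt z [-0.002 -0.    -1.   ]
turn wz -0.7 j6 3.5
```

```bash
python3 -m jog '[[[0.001,0,0.035,0,0,0],[0,0,0.03,0,0,0],[0,0,0.007,0,0,0],[0,0,0,0,0,0]]]'; python3 -m jog '[[[0,0,0,0,0,0],[0,0,0,0,0,0],[0,0,0,0,0,0],[0,0,0,0,0,0]]]' 0.03; python3 -m jog '[[[0,0,-0.02,0,0,0],[0,0,-0.035,0,0,0],[0,0,-0.045,0,0,0],[0,0,-0.045,0,0,0],[0,0,0,0,0,0]]]';  python3 -c "
from h import *
level();go([.581,-.283,.15])"
```

```text
clock: 30.15
eef_pos: [0.703, -0.0149, 0.0685]
tool_rot: [0.042, 0.999, -0.0, 0.005]
ft_force: [0.8, 0.5, -0.2]
grip_width: 0.0853
clock: 30.65
eef_pos: [0.7053, -0.0152, 0.0731]
tool_rot: [0.042, 0.999, -0.0, 0.008]
ft_force: [-0.2, 0.1, -1.6]
grip_width: 0.0535
clock: 31.28
eef_pos: [0.7014, -0.0148, 0.2176]
tool_rot: [0.042, 0.999, -0.0, 0.004]
ft_force: [-0.4, 0.6, -2.9]
grip_width: 0.0536
level rot [-0.   0.4  0. ]
at [ 0.7014 -0.0148  0.2176] shift [ 0.0978 -0.2774  0.0669] dist 0.302
tool y at 85.2 tilt z [ 0.007 -0.001 -1.   ]
```

```bash
python3 -m jog '[[[0.014,-0.042,0,0,0,0],[0.016,-0.046,0,0,0,0],[0.016,-0.046,0,0,0,0],[0.016,-0.046,0,0,0,0],[0.016,-0.046,0.01,0,0,0],[0.016,-0.046,0.01,0,0,0],[0.004,-0.006,0.03,0,0,0],[0,0,0,0,0,0],[0,0,0,0,0,0]]]'; python3 -c "
from h import *
level();go([.581,-.283,.04])"
```

```text
clock: 32.4
eef_pos: [0.5707, -0.2877, 0.1487]
tool_rot: [0.041, 0.999, 0.003, -0.007]
ft_force: [0.7, -0.5, -1.2]
grip_width: 0.0538
level rot [ 0.4 -0.8 -0. ]
at [ 0.5707 -0.2877  0.1487] shift [-0.0114  0.0049  0.1086] dist 0.109
tool y at 85.3 tilt z [-0.014  0.007 -1.   ]
```

```bash
python3 -m jog '[[[-0.009,0.004,0.03,0.4,-0.4,0],[0,0,0.035,0,0,0],[0,0,0.03,0,0,0],[0,0,0.01,0,0,0],[0,0,0,0,0,0]]]'; python3 -c "
from h import *
level();go([.581,-.283,.017])"
```

```text
clock: 33.02
eef_pos: [0.5871, -0.2812, 0.0475]
tool_rot: [0.037, 0.999, -0.002, 0.002]
ft_force: [-0.6, -0.5, -2.3]
grip_width: 0.0534
level rot [-0.3  0.2 -0. ]
at [ 0.5871 -0.2812  0.0475] shift [ 0.006  -0.0021  0.0305] dist 0.031
tool y at 85.8 tilt z [ 0.003 -0.005 -1.   ]
```

```bash
python3 -m jog '[[[0.005,-0.002,0.012,0,0,0],[0,0,0.009,0,0,0],[0,0,0.004,0,0,0],[0,0,0,0,0,0]]]'; python3 -m jog '[[[0,0,0.002,0,0,0],[0,0,0.0015,0,0,0],[0,0,0,0,0,0]]]'
```

```text
clock: 33.52
eef_pos: [0.5842, -0.284, 0.0247]
tool_rot: [0.037, 0.999, -0.004, 0.005]
ft_force: [0.5, -0.1, -2.5]
grip_width: 0.0536
clock: 33.9
eef_pos: [0.5848, -0.2845, 0.0217]
tool_rot: [0.037, 0.999, -0.004, 0.005]
ft_force: [0.4, 0.3, -1.6]
grip_width: 0.0533
```

```bash
python3 -m jog '[[[0,0,0.0015,0,0,0],[0,0,0,0,0,0]]]'; python3 -m jog '[[[0,0,0.0012,0,0,0],[0,0,0,0,0,0]]]'
```

```text
clock: 34.15
eef_pos: [0.5849, -0.2845, 0.0202]
tool_rot: [0.037, 0.999, -0.004, 0.005]
ft_force: [-0.2, 0.0, -1.4]
grip_width: 0.0536
clock: 34.4
eef_pos: [0.5849, -0.2845, 0.019]
tool_rot: [0.037, 0.999, -0.004, 0.005]
ft_force: [-0.8, -0.7, -2.0]
grip_width: 0.0536
```

```bash
python3 -m jog '[[[0,0,0.0012,0,0,0],[0,0,0,0,0,0]]]'; python3 -m jog '[[[0,0,0.001,0,0,0],[0,0,0,0,0,0]]]'; python3 -m jog '[[[0,0,0.001,0,0,0],[0,0,0.001,0,0,0]]]'
```

```text
clock: 34.65
eef_pos: [0.585, -0.2845, 0.0177]
tool_rot: [0.037, 0.999, -0.004, 0.005]
ft_force: [-0.6, -0.2, -2.3]
grip_width: 0.0532
clock: 34.9
eef_pos: [0.585, -0.2846, 0.0166]
tool_rot: [0.037, 0.999, -0.004, 0.005]
ft_force: [-0.3, 0.3, -3.0]
grip_width: 0.0534
clock: 35.15
eef_pos: [0.5855, -0.2847, 0.0163]
tool_rot: [0.037, 0.999, -0.004, 0.006]
ft_force: [-2.3, 1.5, 5.8]
grip_width: 0.0539
```

```bash
python3 -m jog '[[[0,0,0,0,0,0],[0,0,0,0,0,0],[0,0,-0.01,0,0,0],[0,0,-0.03,0,0,0],[0,0,-0.05,0,0,0],[0,0,-0.06,0,0,0],[0,0,-0.06,0,0,0],[0,0,0,0,0,0]]]' 0.07; python3 -c "
from h import *
level();go([.649,.063,.21],158)"
```

```text
clock: 36.15
eef_pos: [0.5834, -0.2832, 0.2357]
tool_rot: [0.037, 0.999, -0.005, 0.008]
ft_force: [-0.3, 0.2, -0.3]
grip_width: 0.0701
level rot [-0.6  0.9 -0. ]
at [ 0.5834 -0.2832  0.2357] shift [-0.0395  0.3503  0.023 ] dist 0.353
tool y at 85.8 tilt z [ 0.016 -0.011 -1.   ]
turn wz -72.2 j6 -21.6
```

```bash
python3 -m jog '[[[-0.005,0.045,0,-0.6,0.9,0],[-0.005,0.05,0,0,0,0],[-0.006,0.05,0,0,0,0],[-0.006,0.05,0,0,0,0],[-0.006,0.05,0,0,0,0],[-0.006,0.05,0,0,0,0],[-0.006,0.05,0,0,0,0]]]' 0.085; python3 -m jog '[[[0,0,0,0,0,-10.3],[0,0,0,0,0,-10.3],[0,0,0,0,0,-10.3],[0,0,0,0,0,-10.3],[0,0,0,0,0,-10.3],[0,0,0,0,0,-10.3],[0,0,0,0,0,-10.3],[0,0,0,0,0,0]]]'; python3 - <<'E'
from h import *
c=cam('wrist'); 
for p,q in jars(c,near=[.649,.063],tol=.05): print(p,q)
print(proj(c,[.649,.063,.124])); save(c,'w14.png')
level(); go([.649,.063,.12],158)
E
```

```text
clock: 37.02
eef_pos: [0.6501, 0.0624, 0.2333]
tool_rot: [0.042, 0.999, -0.0, -0.001]
ft_force: [0.1, 0.8, -0.3]
grip_width: 0.0851
clock: 38.02
eef_pos: [0.6472, 0.0689, 0.2262]
tool_rot: [-0.573, 0.819, 0.003, -0.005]
ft_force: [0.0, 0.7, -0.7]
grip_width: 0.0848
[0.6468 0.0709] (np.float32(316.5), np.float32(192.5), np.float32(25.4))
[311.7263265  186.08931471]
level rot [ 0.6 -0.3  0. ]
at [0.6472 0.0689 0.2262] shift [ 0.0044 -0.0049  0.1062] dist 0.106
tool y at 159.9 tilt z [-0.012 -0.001 -1.   ]
turn wz 1.9 j6 -63.8
```

```bash
python3 -m jog '[[[0.004,-0.004,0.025,0.6,-0.3,1.9],[0,0,0.03,0,0,0],[0,0,0.025,0,0,0],[0,0,0,0,0,0],[0,0,0,0,0,0]]]'; python3 - <<'E'
from h import *
c=cam('wrist'); 
for p,q in jars(c,near=[.649,.063],tol=.03): print(p,q)
print(proj(c,[.649,.063,.124])); save(c,'w15.png')
level(); go([.649,.063,.062],158)
E
```

```text
clock: 38.7
eef_pos: [0.6498, 0.0636, 0.145]
tool_rot: [-0.554, 0.833, -0.001, 0.001]
ft_force: [0.6, -0.3, 0.1]
grip_width: 0.085
[0.6453 0.0682] (np.float32(324.5), np.float32(222.5), np.float32(36.2))
[317.26352598 218.23186391]
level rot [-0.1  0.   0. ]
at [0.6497 0.0636 0.1449] shift [0.0009 0.0005 0.0829] dist 0.083
tool y at 157.2 tilt z [ 0.002 -0.    -1.   ]
turn wz -0.8 j6 -61.6
```

View pics/w15.png

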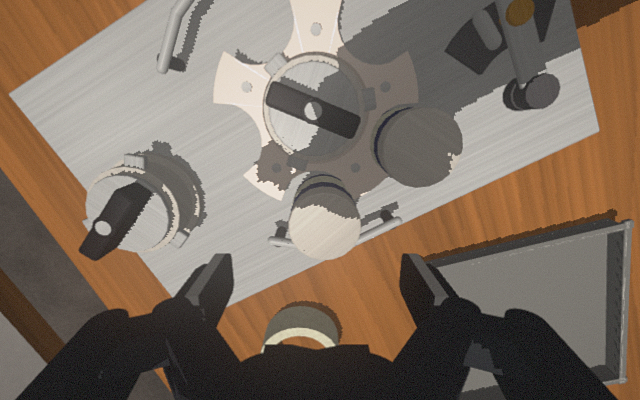

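Jar B's cap is at (324,222), a few mm outside the model position and in agreement with the Hough result. Jar A is at (420,147) and the tray is at lower right.

```bash
python3 -m jog '[[[-0.001,0.005,0.035,0,0,0],[0,0,0.035,0,0,0],[0,0,0.014,0,0,0],[0,0,0,0,0,0]]]'; python3 -m jog '[[[0,0,0,0,0,0],[0,0,0,0,0,0],[0,0,0,0,0,0],[0,0,0,0,0,0]]]' 0.03; python3 -m jog '[[[0,0,-0.02,0,0,0],[0,0,-0.035,0,0,0],[0,0,-0.045,0,0,0],[0,0,-0.045,0,0,0],[0,0,0,0,0,0]]]';  python3 -c "
from h import *
level();go([.4495,-.273,.15])"
```

```text
clock: 39.25
eef_pos: [0.651, 0.0671, 0.066]
tool_rot: [-0.553, 0.833, -0.003, 0.006]
ft_force: [-0.2, 0.2, -0.3]
grip_width: 0.085
clock: 39.75
eef_pos: [0.654, 0.0676, 0.0714]
tool_rot: [-0.553, 0.833, -0.005, 0.01]
ft_force: [-0.0, -0.6, -0.8]
grip_width: 0.0543
clock: 40.38
eef_pos: [0.6499, 0.0668, 0.2184]
tool_rot: [-0.553, 0.833, -0.004, 0.008]
ft_force: [0.3, 0.1, -0.7]
grip_width: 0.0538
level rot [-0.9  0.5  0. ]
at [0.6499 0.0668 0.2184] shift [0.3915 0.0534 0.0644] dist 0.4
tool y at 157.1 tilt z [ 0.018  0.001 -1.   ]
```

```bash
python3 -m jog '[[[0.044,0.006,0,0,0,0],[0.049,0.0067,0,0,0,0],[0.049,0.0067,0,0,0,0],[0.049,0.0067,0,0,0,0],[0.049,0.0067,0,0,0,0],[0.049,0.0067,0,0,0,0],[0.049,0.0067,0.01,0,0,0],[0.049,0.0067,0.02,0,0,0],[0,0,0.02,0,0,0],[0,0,0,0,0,0]]]'; python3 -c "
from h import *
level();go([.4495,-.273,.04])"
```

```text
clock: 41.62
eef_pos: [0.4396, -0.2776, 0.1507]
tool_rot: [-0.553, 0.833, 0.001, 0.002]
ft_force: [0.8, 0.8, -1.4]
grip_width: 0.0538
level rot [-0.   0.3 -0. ]
at [ 0.4396 -0.2776  0.1507] shift [-0.0075 -0.0073  0.1107] dist 0.111
tool y at 157.1 tilt z [ 0.002  0.005 -1.   ]
```

```bash
python3 -m jog '[[[-0.006,-0.005,0.03,-0.4,0.3,0],[0,0,0.035,0,0,0],[0,0,0.03,0,0,0],[0,0,0.01,0,0,0],[0,0,0,0,0,0]]]'; python3 -c "
from h import *
level();go([.4495,-.273,.0154])"
```

```text
clock: 42.25
eef_pos: [0.4496, -0.2729, 0.0455]
tool_rot: [-0.554, 0.832, 0.001, -0.001]
ft_force: [-0.9, -0.5, -1.3]
grip_width: 0.0538
level rot [ 0.2 -0.1 -0. ]
at [ 0.4496 -0.2729  0.0455] shift [ 0.0001 -0.      0.0301] dist 0.03
tool y at 157.3 tilt z [-0.003  0.    -1.   ]
```

```bash
python3 -m jog '[[[0,0,0.012,-0.4,0,0],[0,0,0.009,0,0,0],[0,0,0.004,0,0,0],[0,0,0,0,0,0]]]'; python3 -m jog '[[[0,0,0.002,0,0,0],[0,0,0.0015,0,0,0],[0,0,0,0,0,0]]]'; python3 -m jog '[[[0,0,0.0012,0,0,0],[0,0,0,0,0,0]]]'
```

```text
clock: 42.75
eef_pos: [0.452, -0.2741, 0.0219]
tool_rot: [-0.555, 0.832, 0.001, -0.002]
ft_force: [-0.8, -0.1, -1.7]
grip_width: 0.0537
clock: 43.12
eef_pos: [0.4523, -0.2744, 0.0188]
tool_rot: [-0.555, 0.832, 0.001, -0.002]
ft_force: [0.3, 0.0, -1.8]
grip_width: 0.0537
clock: 43.38
eef_pos: [0.4524, -0.2745, 0.0177]
tool_rot: [-0.555, 0.832, 0.001, -0.002]
ft_force: [-0.9, -0.6, -2.0]
grip_width: 0.0539
```

```bash
python3 -m jog '[[[0,0,0.0012,0,0,0],[0,0,0,0,0,0]]]'; python3 -m jog '[[[0,0,0.0012,0,0,0],[0,0,0,0,0,0]]]'; python3 -m jog '[[[0,0,0.001,0,0,0],[0,0,0,0,0,0]]]'; python3 -c "
from h import *
level()"
```

```text
clock: 43.62
eef_pos: [0.4524, -0.2745, 0.0164]
tool_rot: [-0.555, 0.832, 0.001, -0.002]
ft_force: [-0.3, 0.9, -2.0]
grip_width: 0.0535
clock: 43.88
eef_pos: [0.4524, -0.2745, 0.0152]
tool_rot: [-0.555, 0.832, 0.001, -0.002]
ft_force: [0.5, 0.5, -1.5]
grip_width: 0.0543
clock: 44.12
eef_pos: [0.4524, -0.2746, 0.0141]
tool_rot: [-0.555, 0.832, 0.001, -0.002]
ft_force: [-0.6, -0.6, -1.8]
grip_width: 0.054
level rot [ 0.2 -0.1 -0. ]
```

```bash
python3 -m jog '[[[0,0,0.001,0,0,0],[0,0,0,0,0,0]]]'; python3 -m jog '[[[0,0,0.001,0,0,0],[0,0,0.001,0,0,0]]]';  python3 -m jog '[[[0,0,0.001,0,0,0],[0,0,0,0,0,0]]]'
```

```text
clock: 44.38
eef_pos: [0.4525, -0.2749, 0.014]
tool_rot: [-0.554, 0.832, 0.0, -0.002]
ft_force: [0.1, 0.0, -1.3]
grip_width: 0.0541
clock: 44.62
eef_pos: [0.4524, -0.2754, 0.0137]
tool_rot: [-0.554, 0.832, -0.001, -0.002]
ft_force: [-2.6, 1.3, 8.0]
grip_width: 0.054
clock: 44.88
eef_pos: [0.4525, -0.2753, 0.0139]
tool_rot: [-0.554, 0.832, -0.001, -0.002]
ft_force: [0.4, 0.3, -2.1]
grip_width: 0.0538
```

```bash
python3 -m jog '[[[0,0,0,0,0,0],[0,0,0,0,0,0],[0,0,-0.01,0,0,0],[0,0,-0.03,0,0,0],[0,0,-0.05,0,0,0],[0,0,-0.06,0,0,0],[0,0,-0.06,0,0,0],[0,0,0,0,0,0]]]' 0.07; python3 -m jog '[[[0,0,0,0,0,10.3],[0,0,0,0,0,10.3],[0,0,0,0,0,10.3],[0,0,0,0,0,10.3],[0,0,0,0,0,10.3],[0,0,0,0,0,10.3],[0,0,0,0,0,10.3],[0,0,0,0,0,10.3],[0,0,0,0,0,10.3],[0,0,0,0,0,10.3],[0,0,0,0,0,0]]]' ; python3 -c "
from h import *
level();go([.560,.042,.21],50)"
```

```text
clock: 45.88
eef_pos: [0.4532, -0.2748, 0.2325]
tool_rot: [-0.554, 0.832, -0.002, -0.001]
ft_force: [0.5, -0.7, -0.8]
grip_width: 0.07
clock: 47.25
eef_pos: [0.4495, -0.2726, 0.2282]
tool_rot: [0.334, 0.943, -0.001, -0.004]
ft_force: [-0.1, -0.5, 0.4]
grip_width: 0.07
level rot [-0.3 -0.4  0. ]
at [ 0.4495 -0.2726  0.2282] shift [0.112  0.3141 0.0173] dist 0.334
tool y at 51.0 tilt z [-0.008  0.    -1.   ]
turn wz 1.0 j6 7.9
```

```bash
python3 -m jog '[[[0.017,0.048,0,0,0,0],[0.019,0.053,0,0,0,0],[0.019,0.053,0,0,0,0],[0.019,0.053,0,0,0,0],[0.019,0.053,0,0,0,0],[0.019,0.053,0.02,0,0,0],[0,0,0.02,0,0,0],[0,0,0,0,0,0],[0,0,0,0,0,0]]]' 0.085; python3 - <<'E'
from h import *
c=cam('wrist'); 
for p,q in jars(c,near=[.56,.042],tol=.04): print(p,q)
print(proj(c,[.56,.042,.124])); save(c,'w16.png')
level(); go([.56,.042,.12],50)
E
```

```text
clock: 48.38
eef_pos: [0.5597, 0.0509, 0.1839]
tool_rot: [0.322, 0.947, -0.001, -0.004]
ft_force: [-0.1, -0.5, 0.4]
grip_width: 0.0855
[0.5599 0.0464] (np.float32(312.5), np.float32(206.5), np.float32(32.7))
[308.55825358 209.50033055]
level rot [-0.3 -0.4  0. ]
at [0.5596 0.0507 0.1839] shift [-0.0061 -0.0063  0.0639] dist 0.065
tool y at 52.4 tilt z [-0.009  0.    -1.   ]
turn wz 2.4 j6 42.8
```

```bash
python3 -m jog '[[[-0.004,-0.004,0.03,-0.3,-0.4,0],[0,0,0.03,0,0,0],[0,0,0,0,0,0],[0,0,0,0,0,0]]]'; python3 - <<'E'
from h import *
c=cam('wrist'); 
for p,q in jars(c,near=[.56,.042],tol=.03): print(p,q)
print(proj(c,[.56,.044,.124]))
level(); go([.56,.044,.062],50)
E
```

```text
clock: 48.92
eef_pos: [0.5634, 0.0418, 0.1285]
tool_rot: [0.324, 0.946, 0.002, 0.004]
ft_force: [-0.2, 0.6, -0.2]
grip_width: 0.0854
[0.5598 0.0466] (np.float32(318.5), np.float32(219.5), np.float32(40.2))
[315.64489603 221.899188  ]
level rot [0.3 0.4 0. ]
at [0.5633 0.0418 0.1284] shift [ 0.0044 -0.0007  0.0664] dist 0.067
tool y at 52.2 tilt z [ 0.009  0.001 -1.   ]
turn wz 2.2 j6 42.1
```

```bash
python3 -m jog '[[[0.005,0.0005,0.03,0.3,0.4,0],[0,0,0.03,0,0,0],[0,0,0.005,0,0,0],[0,0,0,0,0,0]]]'; python3 -m jog '[[[0,0,0,0,0,0],[0,0,0,0,0,0],[0,0,0,0,0,0],[0,0,0,0,0,0]]]' 0.03; python3 -m jog '[[[0,0,-0.02,0,0,0],[0,0,-0.035,0,0,0],[0,0,-0.045,0,0,0],[0,0,-0.045,0,0,0],[0,0,0,0,0,0]]]';  python3 -c "
from h import *
level();go([.510,-.344,.15])"
```

```text
clock: 49.48
eef_pos: [0.5657, 0.0453, 0.0694]
tool_rot: [0.324, 0.946, 0.003, 0.006]
ft_force: [-0.2, 0.9, -0.4]
grip_width: 0.0848
clock: 49.98
eef_pos: [0.5675, 0.045, 0.0735]
tool_rot: [0.324, 0.946, 0.004, 0.008]
ft_force: [0.6, -0.4, -1.4]
grip_width: 0.0531
clock: 50.6
eef_pos: [0.564, 0.0452, 0.2204]
tool_rot: [0.324, 0.946, 0.003, 0.006]
ft_force: [0.5, 0.0, -2.1]
grip_width: 0.053
level rot [0.6 0.6 0. ]
at [0.564  0.0452 0.2204] shift [-0.1953 -0.3412  0.0689] dist 0.399
tool y at 52.2 tilt z [ 0.014  0.002 -1.   ]
```

```bash
python3 -m jog '[[[-0.022,-0.038,0,0,0,0],[-0.024,-0.043,0,0,0,0],[-0.024,-0.043,0,0,0,0],[-0.024,-0.043,0,0,0,0],[-0.024,-0.043,0,0,0,0],[-0.024,-0.043,0,0,0,0],[-0.024,-0.043,0,0,0,0],[-0.024,-0.043,0.01,0,0,0],[0,0,0.02,0,0,0],[0,0,0,0,0,0]]]'; python3 - <<'E'
from h import *
level();go([.510,-.344,.04])
w=cam('wrist'); save(w,'w17.png')
t=cam('top'); S=[(.574,-.417),(.443,-.407),(.585,-.285),(.4525,-.275)]
for c in (w,t):
    for s in S: print(s,[(p,int(q[2])) for p,q in jars(c,.068,s,.04)])
E
```

```text
clock: 51.85
eef_pos: [0.5003, -0.3475, 0.1701]
tool_rot: [0.323, 0.947, 0.005, -0.005]
ft_force: [-0.4, 0.3, -0.7]
grip_width: 0.0534
level rot [ 0.4 -0.7  0. ]
at [ 0.5003 -0.3475  0.1701] shift [-0.0071  0.0078  0.1301] dist 0.131
tool y at 52.4 tilt z [-0.005  0.012 -1.   ]
(0.574, -0.417) []
(0.443, -0.407) [(array([ 0.444 , -0.4073]), 28)]
(0.585, -0.285) [(array([ 0.5771, -0.2838]), 26)]
(0.4525, -0.275) [(array([ 0.452 , -0.2714]), 28), (array([ 0.4386, -0.2845]), 25)]
(0.574, -0.417) []
(0.443, -0.407) []
(0.585, -0.285) [(array([ 0.5813, -0.2855]), 11)]
(0.4525, -0.275) [(array([ 0.4522, -0.2731]), 12)]
```

View pics/w17.png

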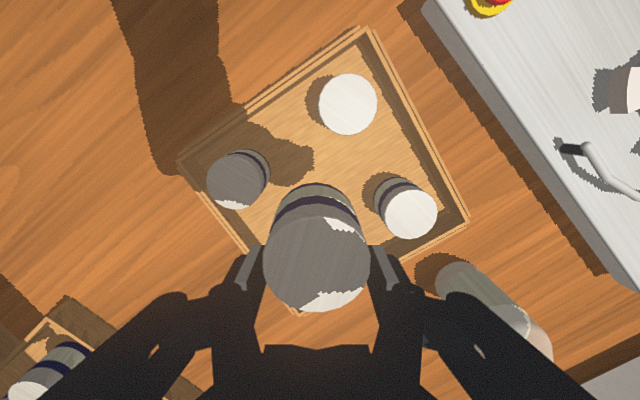

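Three placed jars stand upright, at (349,104), (237,178) and (411,214). The fourth is hidden behind the held jar, and the centre of the carton is free.

```bash
python3 -m jog '[[[-0.006,0.007,0.02,0.4,-0.3,0],[0,0,0,0,0,10],[0,0,0,0,0,10],[0,0,0,0,0,10],[0,0,0,0,0,10],[0,0,0.02,0,0,0],[0,0,0.02,0,0,0],[0,0,0,0,0,0]]]'; python3 -c "
from h import *
level();go([.510,-.344,.0175])"
```

```text
clock: 52.95
eef_pos: [0.5192, -0.3405, 0.121]
tool_rot: [0.63, 0.776, 0.001, 0.007]
ft_force: [-1.0, -0.3, -1.7]
grip_width: 0.0535
level rot [ 0.5  0.5 -0. ]
at [ 0.5192 -0.3405  0.121 ] shift [-0.0006 -0.0107  0.1034] dist 0.104
tool y at 11.8 tilt z [ 0.011 -0.007 -1.   ]
```

```bash
python3 -m jog '[[[-0.001,-0.009,0.02,0.3,0.3,0],[0,0,0.025,0,0,0],[0,0,0.025,0,0,0],[0,0,0.015,0,0,0],[0,0,0.004,0,0,0],[0,0,0,0,0,0]]]'; python3 -c "
from h import *
level();go([.510,-.344,.0175])"
```

```text
clock: 53.7
eef_pos: [0.5186, -0.3448, 0.0397]
tool_rot: [0.628, 0.778, 0.001, 0.011]
ft_force: [0.7, -0.1, -0.9]
grip_width: 0.0535
level rot [0.9 0.9 0. ]
at [ 0.5186 -0.3448  0.0397] shift [ 0.003  -0.0086  0.0221] dist 0.024
tool y at 12.1 tilt z [ 0.018 -0.012 -1.   ]
```

```bash
python3 -m jog '[[[0.002,-0.006,0.008,0.6,0.6,0],[0,0,0.006,0,0,0],[0,0,0.002,0,0,0],[0,0,0,0,0,0]]]'; python3 -m jog '[[[0,0,0.002,0,0,0],[0,0,0.001,0,0,0],[0,0,0,0,0,0]]]'; python3 -m jog '[[[0,0,0.0012,0,0,0],[0,0,0,0,0,0]]]';python3 -c "
from h import *
level();go([.510,-.344,.0175])"
```

```text
clock: 54.2
eef_pos: [0.5133, -0.3452, 0.0246]
tool_rot: [0.628, 0.778, 0.0, 0.005]
ft_force: [-0.1, 0.9, -1.9]
grip_width: 0.0536
clock: 54.58
eef_pos: [0.5135, -0.3453, 0.0216]
tool_rot: [0.628, 0.778, 0.0, 0.005]
ft_force: [0.0, -0.0, -1.5]
grip_width: 0.0533
clock: 54.82
eef_pos: [0.5136, -0.3454, 0.0205]
tool_rot: [0.628, 0.778, 0.001, 0.005]
ft_force: [-0.4, 0.1, -1.3]
grip_width: 0.0535
level rot [0.4 0.4 0. ]
at [ 0.5136 -0.3454  0.0205] shift [ 0.0021 -0.0033  0.003 ] dist 0.005
tool y at 12.1 tilt z [ 0.008 -0.005 -1.   ]
```

```bash
python3 -m jog '[[[0,0,0.0012,0,0,0],[0,0,0,0,0,0]]]'; python3 -m jog '[[[0,0,0.0012,0,0,0],[0,0,0,0,0,0]]]'; python3 -m jog '[[[0,0,0.001,0,0,0],[0,0,0,0,0,0]]]'; python3 -m jog '[[[0,0,0.001,0,0,0],[0,0,0.001,0,0,0]]]'
```

```text
clock: 55.08
eef_pos: [0.5136, -0.3454, 0.0193]
tool_rot: [0.628, 0.778, 0.001, 0.005]
ft_force: [0.4, -0.4, -2.8]
grip_width: 0.0537
clock: 55.32
eef_pos: [0.5137, -0.3454, 0.018]
tool_rot: [0.628, 0.778, 0.001, 0.005]
ft_force: [0.1, -0.5, -1.5]
grip_width: 0.0533
clock: 55.58
eef_pos: [0.5137, -0.3454, 0.0169]
tool_rot: [0.628, 0.778, 0.001, 0.005]
ft_force: [-0.5, 0.0, -0.7]
grip_width: 0.0535
clock: 55.82
eef_pos: [0.5138, -0.3455, 0.0167]
tool_rot: [0.628, 0.778, 0.001, 0.006]
ft_force: [-2.8, 1.8, 6.3]
grip_width: 0.0538
```

```bash
python3 -m jog '[[[0,0,0,0,0,0],[0,0,0,0,0,0],[0,0,-0.01,0,0,0],[0,0,-0.03,0,0,0],[0,0,-0.05,0,0,0],[0,0,-0.06,0,0,0],[0,0,-0.06,0,0,0],[0,0,0,0,0,0]]]' 0.07; python3 -m jog '[[[0,0,0,0,0,-9.8],[0,0,0,0,0,-9.8],[0,0,0,0,0,-9.8],[0,0,0,0,0,-9.8],[0,0,0,0,0,0]]]'; python3 -c "
from h import *
level();go([.620,-.009,.21],51)"
```

```text
clock: 56.82
eef_pos: [0.5123, -0.3445, 0.2358]
tool_rot: [0.628, 0.778, 0.001, 0.007]
ft_force: [-0.3, -0.3, -2.0]
grip_width: 0.0702
clock: 57.45
eef_pos: [0.5116, -0.344, 0.2352]
tool_rot: [0.321, 0.947, -0.002, 0.006]
ft_force: [-0.9, -0.1, -0.4]
grip_width: 0.0696
level rot [ 0.1  0.8 -0. ]
at [ 0.5116 -0.344   0.2352] shift [0.1182 0.3317 0.0239] dist 0.353
tool y at 52.5 tilt z [ 0.011 -0.007 -1.   ]
turn wz 1.5 j6 3.6
```

```bash
python3 -m jog '[[[0.015,0.043,0,0,0.8,0],[0.017,0.048,0,0,0,0],[0.017,0.048,0,0,0,0],[0.017,0.048,0,0,0,0],[0.017,0.048,0,0,0,0],[0.017,0.048,0.01,0,0,0],[0.017,0.048,0.01,0,0,0],[0,0,0,0,0,0],[0,0,0,0,0,0]]]' 0.04; python3 - <<'E'
from h import *
c=cam('wrist'); save(c,'w18.png')
d=(c['pixels'].max(2)<60).astype(np.uint8); d[250:]=0
n,l,st,ce=cv2.connectedComponentsWithStats(d); P=proj(c,[.62,-.009,.132])
for i in range(1,n):
    if st[i,4]>300:
        ys,xs=np.where(l==i); r=cv2.minAreaRect(np.c_[xs,ys].astype(np.float32)); b=cv2.boxPoints(r)
        e=[b[0],b[1],b[2]]; m=[(b[0]+b[1])/2,(b[2]+b[3])/2] if np.linalg.norm(b[0]-b[1])<np.linalg.norm(b[1]-b[2]) else [(b[1]+b[2])/2,(b[3]+b[0])/2]
        q=[onz(c,*x,.132)[:2] for x in m]; v=q[1]-q[0]; print(st[i,4],r[0],r[1],'centre',onz(c,*r[0],.132)[:2].round(4),'dir',np.degrees(np.arctan2(v[1],v[0]))%180, np.linalg.norm(v))
print(P); level(); go([.620,-.009,.13],51)
t=cam('top'); cv2.imwrite('pics/t2.png',cv2.resize(t['pixels'][170:330,180:540,::-1],(792,352),interpolation=cv2.INTER_CUBIC))
E
```

```text
clock: 58.58
eef_pos: [0.6259, -0.0024, 0.2104]
tool_rot: [0.336, 0.942, -0.0, -0.003]
ft_force: [0.4, -0.5, 0.2]
grip_width: 0.0397
911 (171.64999389648438, 80.05000305175781) (41.10960388183594, 26.87936019897461) centre [ 0.4726 -0.031 ] dir 32.96367195332999 0.032065657001554046
[306.64136491 196.73715261]
level rot [-0.1 -0.3 -0. ]
at [ 0.6258 -0.0025  0.2103] shift [-0.0001 -0.0086  0.0803] dist 0.081
tool y at 50.7 tilt z [-0.005  0.002 -1.   ]
turn wz -0.3 j6 39.0
```

View pics/w18.png

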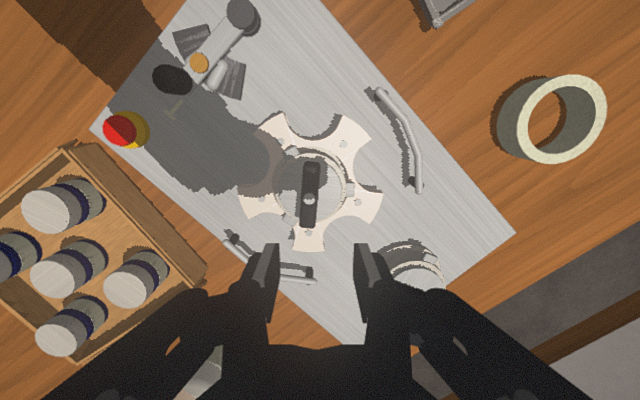

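All five jars stand upright in the carton, all the pockets are empty, and the lever is in neutral. The knob bar runs from (312,163) to (309,226), with its screw at (309,199). I'll go down to it now.

```bash
python3 -m jog '[[[0,-0.0075,0.035,0,-0.3,0],[0,0,0.045,0,0,0],[0,0,0.03,0,0,0],[0,0,0,0,0,0],[0,0,0,0,0,0]]]'; python3 -c "
from h import *
level();go([.6205,-.0085,.075],51)"
```

```text
clock: 59.3
eef_pos: [0.6224, -0.0169, 0.1028]
tool_rot: [0.343, 0.939, 0.0, 0.004]
ft_force: [0.3, -0.2, 0.8]
grip_width: 0.0397
level rot [0.2 0.4 0. ]
at [ 0.6224 -0.0169  0.1028] shift [0.0071 0.0051 0.0278] dist 0.029
tool y at 49.9 tilt z [ 0.008 -0.002 -1.   ]
turn wz -1.1 j6 38.6
```

```bash
python3 -m jog '[[[0.006,0.0045,0.008,0.2,0.4,0],[0,0,0.008,0,0,0],[0,0,0.007,0,0,0],[0,0,0.003,0,0,0],[0,0,0,0,0,0]]]'; python3 -c "
from h import *
level();go([.6205,-.0085,.073],51); print(bot.get_obs()['ft_torque'])"
```

```text
clock: 59.92
eef_pos: [0.6233, -0.0093, 0.0789]
tool_rot: [0.343, 0.939, 0.001, 0.003]
ft_force: [0.2, 0.2, -0.3]
grip_width: 0.0401
level rot [0.2 0.3 0. ]
at [ 0.6233 -0.0093  0.0789] shift [ 0.0027 -0.0012  0.0058] dist 0.007
tool y at 49.9 tilt z [ 0.006 -0.    -1.   ]
turn wz -1.1 j6 39.3
[ 0.01327769 -0.03094347  0.04087436]
```

```bash
python3 -m jog '[[[0.002,-0.001,0.005,0.2,0.3,0],[0,0,0.002,0,0,0],[0,0,0,0,0,0]]]'; python3 -m jog '[[[0,0,0,0,0,0],[0,0,0,0,0,0],[0,0,0,0,0,0],[0,0,0,0,0,0]]]' 0.0; python3 -c "
from h import *
level();go([.6205,-.0085,.073],51); print(bot.get_obs()['ft_torque'])"
```

```text
clock: 60.3
eef_pos: [0.6211, -0.0088, 0.0715]
tool_rot: [0.343, 0.939, 0.0, -0.0]
ft_force: [0.6, 0.8, 0.8]
grip_width: 0.0399
clock: 60.8
eef_pos: [0.6221, -0.0082, 0.072]
tool_rot: [0.343, 0.939, 0.001, 0.001]
ft_force: [0.1, 0.6, -0.0]
grip_width: 0.0147
level rot [0.1 0.  0. ]
at [ 0.6221 -0.0082  0.072 ] shift [ 0.0011 -0.0012 -0.001 ] dist 0.002
tool y at 49.8 tilt z [ 0.002  0.001 -1.   ]
turn wz -1.2 j6 39.4
[ 0.11170925 -0.10949902 -0.09091577]
```

Gripped at a width of 14.7 mm. I'll try a small turn anticlockwise.

```bash
python3 -m jog '[[[0,0,0,0,0,-2],[0,0,0,0,0,-2],[0,0,0,0,0,0]]]'; python3 -c "
from h import *
go(tool()[0],51); print(bot.get_obs()['ft_torque'])"; python3 -m jog '[[[0,0,0,0,0,-2],[0,0,0,0,0,0]]]'; python3 -c "
from h import *
go(tool()[0],51); print(bot.get_obs()['ft_torque'])"
```

```text
clock: 61.18
eef_pos: [0.6221, -0.0082, 0.072]
tool_rot: [0.309, 0.951, 0.001, 0.001]
ft_force: [0.9, 0.5, -0.4]
grip_width: 0.0143
at [ 0.6221 -0.0082  0.072 ] shift [0. 0. 0.] dist 0.0
tool y at 54.1 tilt z [ 0.002  0.001 -1.   ]
turn wz 3.1 j6 35.2
[ 0.140352   -0.21135806 -0.42940608]
clock: 61.42
eef_pos: [0.6221, -0.0082, 0.072]
tool_rot: [0.291, 0.957, 0.001, 0.001]
ft_force: [1.3, 1.6, -1.2]
grip_width: 0.0146
at [ 0.6221 -0.0082  0.072 ] shift [0. 0. 0.] dist 0.0
tool y at 56.1 tilt z [ 0.002  0.002 -1.   ]
turn wz 5.1 j6 33.1
[ 0.23621649 -0.15846085 -0.598414  ]
```

The torque rises in proportion, from 0.43 to 0.60 N·m over 0.11 rad, so it binds that way. It must undo clockwise. I'll let it spring back, release, and regrasp with the wrist half a turn back.

```bash
python3 -m jog '[[[0,0,0,0,0,3],[0,0,0,0,0,3],[0,0,0,0,0,0]]]'; python3 -m jog '[[[0,0,0,0,0,0],[0,0,0,0,0,0],[0,0,0,0,0,0],[0,0,-0.03,0,0,0],[0,0,-0.04,0,0,0],[0,0,0,0,0,0]]]' 0.04; python3 -m jog '[[[0,0,0,0,0,-10.5],[0,0,0,0,0,-10.5],[0,0,0,0,0,-10.5],[0,0,0,0,0,-10.5],[0,0,0,0,0,-10.5],[0,0,0,0,0,-10.5],[0,0,0,0,0,-10.5],[0,0,0,0,0,-10.5],[0,0,0,0,0,-10.5]]]'; python3 -m jog '[[[0,0,0,0,0,-10.5],[0,0,0,0,0,-10.5],[0,0,0,0,0,-10.5],[0,0,0,0,0,-10.5],[0,0,0,0,0,-10.5],[0,0,0,0,0,-10.5],[0,0,0,0,0,-10.5],[0,0,0,0,0,-10.5],[0,0,0,0,0,0]]]'; python3 -c "
from h import *
level();go([.6215,-.0085,.072],50); print(bot.get_obs()['ft_torque'])"
```

```text
clock: 61.8
eef_pos: [0.6221, -0.0082, 0.072]
tool_rot: [0.341, 0.94, 0.001, 0.001]
ft_force: [0.8, 1.5, 0.1]
grip_width: 0.0147
clock: 62.55
eef_pos: [0.6207, -0.0092, 0.1431]
tool_rot: [0.34, 0.941, -0.0, -0.001]
ft_force: [0.8, 0.7, 0.5]
grip_width: 0.0403
clock: 63.68
eef_pos: [0.6155, -0.0099, 0.1348]
tool_rot: [-0.478, 0.878, 0.003, -0.007]
ft_force: [-0.9, 0.1, -0.1]
grip_width: 0.04
clock: 64.8
eef_pos: [0.6093, -0.0106, 0.1248]
tool_rot: [0.948, -0.318, -0.014, 0.006]
ft_force: [0.0, -0.2, -0.7]
grip_width: 0.04
level rot [ 1.2  1.3 -0. ]
at [ 0.6093 -0.0106  0.1248] shift [ 0.0097 -0.01    0.0524] dist 0.054
tool y at -127.1 tilt z [-0.031 -0.002 -1.   ]
turn wz 2.9 j6 -143.8
[0.03572798 0.01149889 0.00851582]
```

```bash
python3 -m jog '[[[0.0095,-0.0098,0,1.2,1.3,2.9],[0,0,0,0,0,0],[0,0,0.015,0,0,0],[0,0,0,0,0,0]]]'; python3 -c "
from h import *
level();go([.6215,-.0085,.072],50)"
```

```text
clock: 65.3
eef_pos: [0.6208, -0.0086, 0.1062]
tool_rot: [0.938, -0.345, -0.002, 0.001]
ft_force: [-0.1, 0.1, -0.2]
grip_width: 0.04
level rot [0.2 0.2 0. ]
at [ 0.6208 -0.0086  0.1062] shift [ 0.0006 -0.0006  0.0342] dist 0.034
tool y at -130.4 tilt z [-0.004 -0.    -1.   ]
turn wz -0.4 j6 -140.4
```

```bash
python3 -m jog '[[[0,0,0.015,0,0,0],[0,0,0.013,0,0,0],[0,0,0.006,0,0,0],[0,0,0,0,0,0]]]'; python3 -m jog '[[[0,0,0,0,0,0],[0,0,0,0,0,0],[0,0,0,0,0,0],[0,0,0,0,0,0]]]' 0.0; python3 -m jog '[[[0,0,0,0,0,3],[0,0,0,0,0,3],[0,0,0,0,0,0]]]'; python3 -c "
from h import *
level();go([.6215,-.0085,.072],50); print(bot.get_obs()['ft_torque'])"
```

```text
clock: 65.8
eef_pos: [0.6196, -0.0087, 0.0686]
tool_rot: [0.938, -0.346, -0.003, 0.001]
ft_force: [0.6, -0.1, -0.7]
grip_width: 0.0395
clock: 66.3
eef_pos: [0.6215, -0.0079, 0.0703]
tool_rot: [0.938, -0.345, -0.002, -0.0]
ft_force: [1.4, 1.0, -0.8]
grip_width: 0.015
clock: 66.68
eef_pos: [0.6215, -0.0078, 0.0703]
tool_rot: [0.919, -0.395, -0.001, 0.0]
ft_force: [0.1, 1.6, -0.3]
grip_width: 0.0148
level rot [ 0.1  0.2 -0. ]
at [ 0.6215 -0.0078  0.0703] shift [ 0.0005  0.0005 -0.0017] dist 0.002
tool y at -136.5 tilt z [-0.003  0.001 -1.   ]
turn wz -6.5 j6 -134.3
[ 0.18692985 -0.15398725 -0.02452678]
```

Clockwise gives freely. I'll carry on.

```bash
python3 -m jog '[[[0,0,0,0,0,8],[0,0,0,0,0,8],[0,0,0,0,0,8],[0,0,0,0,0,8],[0,0,0,0,0,8],[0,0,0,0,0,8],[0,0,0,0,0,0]]]'; python3 -c "
from h import *
level();go([.6215,-.008,.070],50); print(bot.get_obs()['ft_torque'])"; python3 -m jog '[[[0,0,0,0,0,8],[0,0,0,0,0,8],[0,0,0,0,0,8],[0,0,0,0,0,8],[0,0,0,0,0,8],[0,0,0,0,0,8],[0,0,0,0,0,0]]]'; python3 -c "
from h import *
level();go([.6215,-.008,.070],50); print(bot.get_obs()['ft_torque'])"
```

```text
clock: 67.55
eef_pos: [0.6219, -0.0077, 0.0703]
tool_rot: [-0.673, 0.74, 0.001, -0.0]
ft_force: [0.6, 0.6, -0.9]
grip_width: 0.015
level rot [ 0.1  0.1 -0. ]
at [ 0.6219 -0.0077  0.0703] shift [0.0003 0.0004 0.0003] dist 0.001
tool y at 174.6 tilt z [-0.002  0.001 -1.   ]
turn wz -55.4 j6 -85.3
[ 0.18501268 -0.08265947 -0.09653702]
clock: 68.42
eef_pos: [0.6222, -0.0078, 0.0703]
tool_rot: [-0.313, 0.95, 0.001, -0.001]
ft_force: [0.6, 0.4, -1.1]
grip_width: 0.015
level rot [ 0.1 -0.  -0. ]
at [ 0.6222 -0.0078  0.0703] shift [0.0007 0.0002 0.0003] dist 0.001
tool y at 126.4 tilt z [-0.001  0.001 -1.   ]
turn wz 76.4 j6 -37.2
[ 0.25066325 -0.18514447 -0.04723371]
```

```bash
python3 -m jog '[[[0,0,0,0,0,8],[0,0,0,0,0,8],[0,0,0,0,0,8],[0,0,0,0,0,8],[0,0,0,0,0,8],[0,0,0,0,0,8],[0,0,0,0,0,8],[0,0,0,0,0,5],[0,0,0,0,0,3],[0,0,0,0,0,0]]]'; python3 -c "
from h import *
level();go([.6215,-.008,.070],50); print(bot.get_obs()['ft_torque'])"; python3 -m jog '[[[0,0,0,0,0,3],[0,0,0,0,0,3],[0,0,0,0,0,0]]]'; python3 -c "
from h import *
level();go([.6215,-.008,.070],50); print(bot.get_obs()['ft_torque'])"
```

```text
clock: 69.68
eef_pos: [0.6223, -0.0082, 0.0703]
tool_rot: [0.233, 0.972, -0.0, -0.001]
ft_force: [0.5, -0.4, -1.5]
grip_width: 0.0147
level rot [-0.  -0.1  0. ]
at [ 0.6223 -0.0082  0.0703] shift [ 0.0008 -0.0002  0.0003] dist 0.001
tool y at 63.0 tilt z [-0.001  0.    -1.   ]
turn wz 13.0 j6 26.2
[ 0.21786467 -0.23108822 -0.00185381]
clock: 70.05
eef_pos: [0.6223, -0.0083, 0.0703]
tool_rot: [0.28, 0.96, -0.0, -0.001]
ft_force: [1.1, 0.8, -0.9]
grip_width: 0.0149
level rot [-0.  -0.1 -0. ]
at [ 0.6223 -0.0083  0.0703] shift [ 0.0008 -0.0002  0.0003] dist 0.001
tool y at 57.4 tilt z [-0.001  0.    -1.   ]
turn wz 7.4 j6 31.8
[ 0.17586049 -0.20960871 -0.03113128]
```

```bash
python3 -m jog '[[[0,0,0,0,0,2],[0,0,0,0,0,2],[0,0,0,0,0,0]]]'; python3 -c "
from h import *
go([.6215,-.008,.070],50); print(bot.get_obs()['ft_torque'])"; python3 -m jog '[[[0,0,0,0,0,1.5],[0,0,0,0,0,1],[0,0,0,0,0,0]]]'; python3 -c "
from h import *
go([.6215,-.008,.070],50); print(bot.get_obs()['ft_torque'])"
```

```text
clock: 70.42
eef_pos: [0.6223, -0.0083, 0.0703]
tool_rot: [0.314, 0.949, -0.0, -0.001]
ft_force: [1.0, 0.5, -0.8]
grip_width: 0.0148
at [ 0.6223 -0.0083  0.0703] shift [ 0.0008 -0.0002  0.0003] dist 0.001
tool y at 53.4 tilt z [-0.001  0.    -1.   ]
turn wz 3.4 j6 35.8
[ 0.15717253 -0.19878462 -0.03375367]
clock: 70.8
eef_pos: [0.6223, -0.0083, 0.0703]
tool_rot: [0.336, 0.942, -0.0, -0.001]
ft_force: [0.3, 1.3, -0.0]
grip_width: 0.0148
at [ 0.6223 -0.0083  0.0703] shift [ 0.0008 -0.0002  0.0003] dist 0.001
tool y at 50.8 tilt z [-0.001 -0.    -1.   ]
turn wz 0.8 j6 38.4
[ 0.1445692  -0.24298335  0.31848953]
```

The torque rose to 0.32 N·m at about 178°, so the knob is fully undone against its stop. I'll release it and go to the tooth on the base side, at 176°.

```bash
python3 -m jog '[[[0,0,0,0,0,0],[0,0,0,0,0,0],[0,0,0,0,0,0],[0,0,-0.03,0,0,0],[0,0,-0.04,0,0,0],[0,0,-0.02,0,0,0],[0,0,0,0,0,0]]]' 0.055; python3 -m jog '[[[0,0,0,0,0,-9],[0,0,0,0,0,-9],[0,0,0,0,0,-9],[0,0,0,0,0,-9],[0,0,0,0,0,0]]]'; python3 -c "
from h import *
level();go([.5577,-.004,.13],86)"
```

```text
clock: 71.68
eef_pos: [0.6212, -0.0093, 0.1619]
tool_rot: [0.337, 0.942, -0.001, -0.002]
ft_force: [0.8, 0.4, 0.2]
grip_width: 0.0548
clock: 72.3
eef_pos: [0.618, -0.0095, 0.1552]
tool_rot: [0.02, 1.0, -0.001, -0.007]
ft_force: [0.5, 0.1, -1.1]
grip_width: 0.0551
level rot [-0.1 -0.8  0. ]
at [ 0.618  -0.0095  0.1552] shift [0.0601 0.0032 0.026 ] dist 0.066
tool y at 87.7 tilt z [-0.013 -0.002 -1.   ]
turn wz 1.7 j6 1.5
```

```bash
python3 -m jog '[[[0.03,0.0016,0,0,-0.8,1.7],[0.03,0.0016,0,0,0,0],[0,0,0,0,0,0],[0,0,0,0,0,0]]]'; python3 - <<'E'
from h import *
c=cam('wrist'); save(c,'w19.png'); p=c['pixels'].astype(int)
A=np.array([.6215,-.0085])
for r in (.058,.063,.068,.074):
    row=[]
    for a in range(146,208,2):
        x=np.r_[A+r*np.array([np.cos(np.radians(a)),np.sin(np.radians(a))]),.086]; u,v=proj(c,x).round().astype(int)
        R_,G,B=p[v,u] if 0<=v<400 and 0<=u<640 else (0,0,0); row.append('#' if R_-B>14 else '.')
    print(r,''.join(row))
print('146..206 step 2'); level(); go([.5577,-.004,.07],86)
t=cam('top'); 
E
```

```text
clock: 72.8
eef_pos: [0.5555, -0.003, 0.1514]
tool_rot: [0.041, 0.999, -0.001, -0.002]
ft_force: [-0.3, -1.0, 0.8]
grip_width: 0.0551
0.058 ......#.####....####.##........
0.063 ......#.############.#.........
0.068 .......#############.#.........
0.074 .......##############..........
146..206 step 2
level rot [-0.2 -0.3  0. ]
at [ 0.5554 -0.003   0.1514] shift [-0.0027 -0.0006  0.0814] dist 0.081
tool y at 85.4 tilt z [-0.005 -0.003 -1.   ]
turn wz -0.6 j6 4.4
```

```bash
python3 -m jog '[[[-0.003,0.001,0.03,-0.2,-0.3,0],[0,0,0.035,0,0,0],[0,0,0.025,0,0,0],[0,0,0,0,0,0],[0,0,0,0,0,0]]]'; python3 -c "
from h import *
level();go([.558,-.002,.036],86)"
```

```text
clock: 73.53
eef_pos: [0.5646, -0.0027, 0.0601]
tool_rot: [0.042, 0.999, 0.0, 0.004]
ft_force: [0.6, -0.5, 0.3]
grip_width: 0.0553
level rot [0.1 0.4 0. ]
at [ 0.5646 -0.0027  0.0601] shift [0.0068 0.0002 0.024 ] dist 0.025
tool y at 85.2 tilt z [ 0.007  0.    -1.   ]
turn wz -0.8 j6 4.5
```

```bash
python3 -m jog '[[[0.006,0,0.006,0.1,0.4,0],[0,0,0.005,0,0,0],[0,0,0.004,0,0,0],[0,0,0,0,0,0]]]'; python3 -m jog '[[[0.001,0,0.003,0,0,0],[0,0,0.003,0,0,0],[0,0,0,0,0,0]]]'; python3 -c "
from h import *
level();go([.558,-.002,.036],86)"
```

```text
clock: 74.03
eef_pos: [0.5606, -0.0022, 0.047]
tool_rot: [0.042, 0.999, -0.0, 0.002]
ft_force: [-0.3, 0.8, -1.1]
grip_width: 0.055
clock: 74.4
eef_pos: [0.5598, -0.0022, 0.0408]
tool_rot: [0.042, 0.999, -0.0, 0.003]
ft_force: [0.2, 0.4, 0.7]
grip_width: 0.0549
level rot [-0.   0.3  0. ]
at [ 0.5598 -0.0022  0.0408] shift [0.0018 0.     0.0048] dist 0.005
tool y at 85.2 tilt z [ 0.005 -0.001 -1.   ]
turn wz -0.8 j6 4.6
```

```bash
python3 -m jog '[[[0.0015,0,0.003,0,0.3,0],[0,0,0.003,0,0,0],[0,0,0.002,0,0,0],[0,0,0,0,0,0]]]'; python3 -m jog '[[[0,0,0,0,0,0],[0,0,0,0,0,0],[0,0,0,0,0,0],[0,0,0,0,0,0]]]' 0.0; python3 -c "
from h import *
level();go([.558,-.002,.036],86)"
```

```text
clock: 74.9
eef_pos: [0.5582, -0.002, 0.0321]
tool_rot: [0.042, 0.999, -0.0, -0.0]
ft_force: [0.9, 0.3, 0.4]
grip_width: 0.055
clock: 75.4
eef_pos: [0.5583, -0.002, 0.0324]
tool_rot: [0.042, 0.999, -0.0, -0.0]
ft_force: [-1.0, -0.0, -0.5]
grip_width: 0.0295
level rot [-0. -0.  0.]
at [ 0.5583 -0.002   0.0324] shift [ 0.0003 -0.     -0.0036] dist 0.004
tool y at 85.2 tilt z [-0. -0. -1.]
turn wz -0.8 j6 4.6
```

```bash
python3 -m jog '[[[0,0,-0.005,0,0,0],[0,0,-0.008,0,0,0],[0,0,-0.01,0,0,0],[0,0,0,0,0,0]]]'; python3 -c "
from h import *
level();go([.5583,-.002,.12],86);print(bot.get_obs()['ft_torque'])"
```

```text
clock: 75.9
eef_pos: [0.5574, -0.002, 0.0563]
tool_rot: [0.042, 0.999, -0.0, -0.001]
ft_force: [0.6, 1.1, -2.2]
grip_width: 0.0295
level rot [-0.  -0.1 -0. ]
at [ 0.5574 -0.002   0.0563] shift [-0.0007  0.0001 -0.0637] dist 0.064
tool y at 85.2 tilt z [-0.002 -0.    -1.   ]
turn wz -0.8 j6 4.6
[ 0.05331166  0.15253484 -0.05002323]
```

```bash
python3 -m jog '[[[0,0,-0.012,0,0,0],[0,0,-0.015,0,0,0],[0,0,-0.015,0,0,0],[0,0,-0.015,0,0,0],[0,0,-0.02,0,0,0],[0,0,-0.03,0,0,0],[0,0,-0.03,0,0,0],[0,0,0,0,0,0]]]'; python3 - <<'E'
from h import *
level();go([.413,.335,.12]);o=bot.get_obs();print(o['ft_torque'],o['ft_force'])
c=cam('wrist'); save(c,'w20.png')
t=cam('top'); cv2.imwrite('pics/t3.png',t['pixels'][:,:,::-1])
E
```

```text
clock: 76.9
eef_pos: [0.5585, -0.002, 0.2043]
tool_rot: [0.042, 0.999, -0.0, 0.001]
ft_force: [-0.8, 0.5, -2.3]
grip_width: 0.0298
level rot [-0.   0.2 -0. ]
at [ 0.5585 -0.002   0.2043] shift [0.1735 0.3236 0.0838] dist 0.377
tool y at 85.2 tilt z [ 0.003 -0.    -1.   ]
[0.05191373 0.16887942 0.01671006] [-0.79206532  0.5018787  -2.25008882]
```

View pics/w20.png

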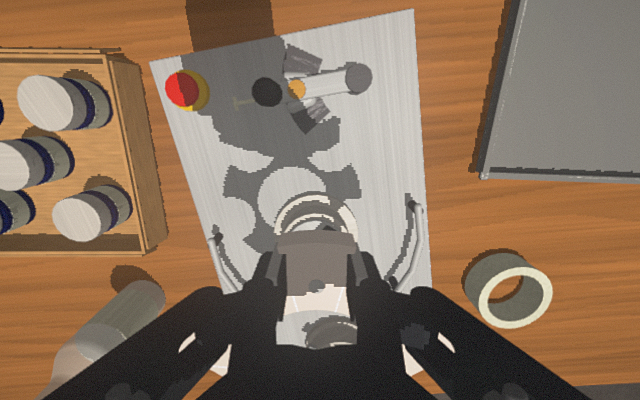

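The wheel is off the hub and held by its tooth at (315,265). Jars and lever are as they were. The tray's near corner is at (481,178). Next I'll go to the tray.

```bash
python3 -c "
from h import *
c=cam('wrist');print(onz(c,481,178,.024))"; python3 -m jog '[[[0.019,0.037,0,0,0,0],[0.022,0.042,0,0,0,0],[0.022,0.042,0,0,0,0],[0.022,0.042,0,0,0,0],[0.022,0.042,0,0,0,0],[0.022,0.042,0,0,0,0],[0.022,0.042,0.02,0,0,0],[0.02,0.04,0.02,0,0,0],[0,0,0.02,0,0,0],[0,0,0,0,0,0]]]'; python3 - <<'E'
from h import *
level();go([.413,.3415,.02])
c=cam('wrist'); save(c,'w21.png')
for q in ((.603,.435),(.583,.204),(.347,.234),(.371,.465)): print(q,proj(c,[*q,.024]).round())
E
```

```text
[0.57801379 0.20424565 0.024     ]
clock: 78.3
eef_pos: [0.3977, 0.346, 0.1208]
tool_rot: [0.043, 0.999, -0.007, -0.017]
ft_force: [0.2, 0.4, -1.6]
grip_width: 0.0298
level rot [-0.9 -1.9  0. ]
at [0.3977 0.346  0.1208] shift [-0.0189 -0.0016  0.1003] dist 0.102
tool y at 85.1 tilt z [-0.034 -0.012 -0.999]
(0.603, 0.435) [408. 358.]
(0.583, 0.204) [211. 356.]
(0.347, 0.234) [197. 153.]
(0.371, 0.465) [440. 157.]
```

View pics/w21.png

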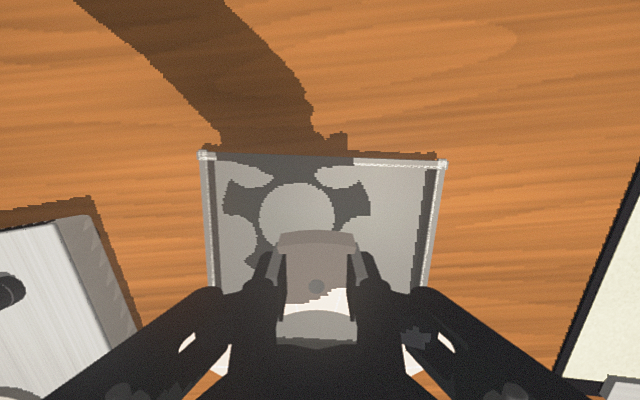

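The tray's near corners are at (203,154) and (443,162), against predictions of (197,153) and (440,157). The tray pose is good.

```bash
python3 -m jog '[[[-0.016,-0.001,0.02,-0.9,-1.9,0],[0,0,0.03,0,0,0],[0,0,0.03,0,0,0],[0,0,0,0,0,0],[0,0,0,0,0,0]]]'; python3 -c "
from h import *
level();go([.413,.3415,-.0336])"
```

```text
clock: 78.97
eef_pos: [0.419, 0.3437, 0.0444]
tool_rot: [0.046, 0.999, 0.004, 0.004]
ft_force: [0.9, 0.6, -2.6]
grip_width: 0.0297
level rot [0.5 0.5 0. ]
at [0.419  0.3437 0.0444] shift [ 0.0064 -0.0034  0.0779] dist 0.078
tool y at 84.7 tilt z [ 0.009  0.008 -1.   ]
```

```bash
python3 -m jog '[[[0.005,-0.003,0.02,0.5,0.5,0],[0,0,0.02,0,0,0],[0,0,0.015,0,0,0],[0,0,0.005,0,0,0],[0,0,0,0,0,0]]]'; python3 -c "
from h import *
level();go([.413,.3415,-.0336])"
```

```text
clock: 79.6
eef_pos: [0.4156, 0.3427, -0.0158]
tool_rot: [0.046, 0.999, 0.001, 0.001]
ft_force: [0.1, 0.2, -2.7]
grip_width: 0.0294
level rot [ 0.2  0.1 -0. ]
at [ 0.4156  0.3427 -0.0158] shift [ 0.0025 -0.0015  0.0178] dist 0.018
tool y at 84.7 tilt z [ 0.002  0.003 -1.   ]
```

```bash
python3 -m jog '[[[0.001,0,0.005,0.2,0.1,0],[0,0,0.005,0,0,0],[0,0,0.002,0,0,0],[0,0,0,0,0,0]]]';python3 -m jog '[[[0,0,0.002,0,0,0],[0,0,0,0,0,0]]]'; python3 -m jog '[[[0,0,0.0015,0,0,0],[0,0,0,0,0,0]]]'
```

```text
clock: 80.1
eef_pos: [0.4155, 0.3437, -0.0274]
tool_rot: [0.046, 0.999, 0.0, 0.001]
ft_force: [-0.2, -0.6, -1.8]
grip_width: 0.0297
clock: 80.35
eef_pos: [0.4157, 0.3439, -0.0292]
tool_rot: [0.046, 0.999, 0.001, 0.001]
ft_force: [0.1, -0.3, -2.2]
grip_width: 0.03
clock: 80.6
eef_pos: [0.4158, 0.3439, -0.0307]
tool_rot: [0.046, 0.999, 0.001, 0.001]
ft_force: [0.5, 0.5, -1.9]
grip_width: 0.0297
```

```bash
python3 -m jog '[[[0,0,0.0012,0,0,0],[0,0,0,0,0,0]]]';python3 -m jog '[[[0,0,0.0012,0,0,0],[0,0,0,0,0,0]]]'; python3 -m jog '[[[0,0,0.001,0,0,0],[0,0,0.001,0,0,0]]]'
```

```text
clock: 80.85
eef_pos: [0.4159, 0.344, -0.0319]
tool_rot: [0.046, 0.999, 0.001, 0.001]
ft_force: [0.3, 0.2, -2.0]
grip_width: 0.0295
clock: 81.1
eef_pos: [0.4162, 0.3442, -0.0325]
tool_rot: [0.046, 0.999, 0.001, 0.002]
ft_force: [0.4, 1.4, -2.1]
grip_width: 0.0299
clock: 81.35
eef_pos: [0.4163, 0.3443, -0.0326]
tool_rot: [0.046, 0.999, 0.001, 0.002]
ft_force: [-3.8, -1.6, 7.9]
grip_width: 0.0294
```

Contact. I'll release, lift clear, and check everything with one last look.

```bash
python3 -m jog '[[[0,0,0,0,0,0],[0,0,0,0,0,0],[0,0,-0.01,0,0,0],[0,0,-0.03,0,0,0],[0,0,-0.06,0,0,0],[0,0,-0.06,0,0,0],[0,0,-0.06,0,0,0],[-0.0,0,-0.06,0,0,0],[0,0,0,0,0,0]]]' 0.055; python3 -m jog '[[[0.02,0,-0.02,0,0,0],[0.04,0,0,0,0,0],[0.03,0,0,0,0,0],[0,0,0,0,0,0]]]'; python3 - <<'E'
from h import *
t=cam('top'); s=cam('scene')
a=cv2.resize(t['pixels'][90:340,90:540],(720,400),interpolation=cv2.INTER_CUBIC); 
b=cv2.resize(s['pixels'][100:,90:460],(247,200))
w=cam('wrist')['pixels']; b=cv2.resize(w,(320,200)); d=cv2.resize(s['pixels'][100:400,80:480],(400,200)) 
o=np.zeros((600,720,3),np.uint8); o[:400]=a; o[400:,:320]=b; o[400:,320:]=d
cv2.imwrite('pics/final.png',o[:,:,::-1]); print(tool()[0],bot.get_obs()['ft_force'])
E
```

```text
clock: 82.48
eef_pos: [0.4156, 0.3439, 0.2601]
tool_rot: [0.046, 0.999, 0.003, 0.004]
ft_force: [0.2, -0.2, -1.0]
grip_width: 0.055
clock: 82.98
eef_pos: [0.3236, 0.3516, 0.2793]
tool_rot: [0.047, 0.999, 0.003, 0.004]
ft_force: [0.1, 0.5, 0.4]
grip_width: 0.055
[0.32560737 0.3516659  0.27892196] [-0.59111961  0.11064268 -0.35820929]
```

View pics/final.png

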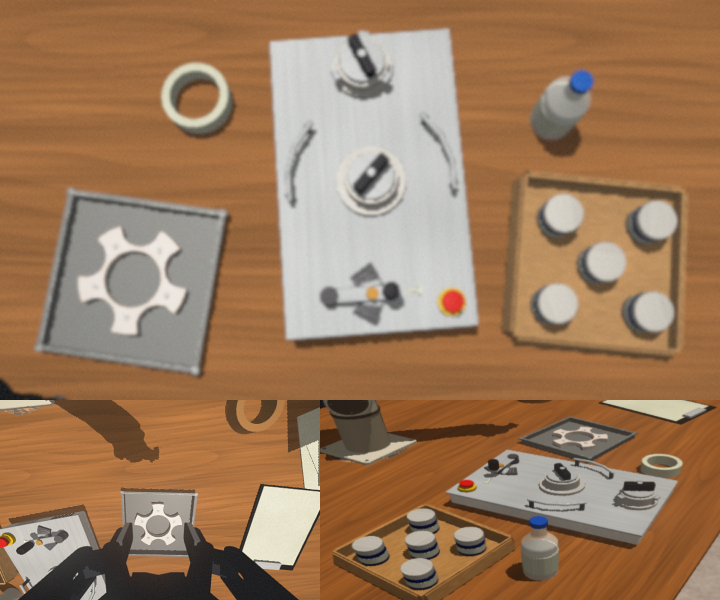

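The wheel lies flat inside the tray at (133,280), and the five jars stand upright in the carton around (603,263). The lever points at the white mark, and the bottle, label roll and second hub haven't moved. Handing in.

```bash
python3 -c "
from workcell import bot
print(bot.job_done())"
```

```text
the job is handed in; nothing more can be done
None
```

The feeder is cleared down and handed in at about 83 s. The lever is in neutral, and all five jars stand upright in the carton, each set down with a touch of about 8 N or less. The knob is undone to its stop and the star wheel lies flat in the grey tray.

- **Knob direction:** Anticlockwise bound, with torque rising to 0.60 N·m over 0.11 rad, within the harmless trial range. Clockwise gave freely for about 178°, then met the stop at 0.32 N·m. I undid it only after all the jars were out.
- **Final pictures:** The top and scene views agree. The wheel is inside the tray, the lever points at the white mark, and the bottle, label roll and second hub look unmoved.

**What disagreed or failed:**
- **Finger height:** The real fingertips sit about 37–50 mm above the reported TCP. Because of this the first lever grasp and the first jar grasp closed on air. I worked the offset out from the images and corrected for it.
- **Jar position:** Jar B stood a few mm off the position I had worked out, so I went by the camera.
- **Picture budget:** I viewed 19 pictures, over the budget of 14.

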